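# Seat the new block in the tube shaker and load it

## Robot

A 6-joint arm with a two-finger parallel gripper is mounted at the origin on a cart in front of the work surface, level with it; the furniture and walls round the work are solid. World frame = base frame: x ahead of the robot, y to its left, z up, the work surface at z = 0. Lengths are in m, angles in rad, forces in N, time in s.
With the tool pointing down it reaches from about 0.325 to 0.925 m from the base axis. Payload 3.1 kg.
Tool frame: the origin (TCP) lies midway between the tips of the shut fingers; the grasp point (between the pads) lies behind it (env.hold_point_z is the x of the grasp point in the tool frame, in m); x points along the fingers, y is the direction in which the jaws open and shut, and the axes are right-handed (so a half turn about x gives the same grasp; the last joint's range is limited). The gripper opens to 85 mm and grips with 20 to 120 N. Pads are 22 mm wide; open, the fingers measure 114 mm over their backs; the gripper's body (76 mm by 85 mm) begins 54 mm behind the grasp point. The pads swing forward as they close: fully open they stand 13 mm farther back than shut.
Start: joints at [-1.417, 0.217, 1.613, -0, 1.311, -0.112], TCP at [0.164, -0.603, 0.231] pointing down, gripper open.
Joint ranges: [-2.75, 2.75], [-0.78, 2.1], [0.31, 2.55], [-1.13, 4.27], [0.13, 2.63], [-2.58, 2.58]. Speed limits (rad/s): [2.79, 2.79, 3.14, 3.14, 3.14, 3.14].

## Interface

Orientations are given as a 3x3 rotation matrix whose columns are the frame's x, y, z axes.
In Python, from cell import env, effector, kinematics, monitor, capture, job gives the robot as it stands. The module is installed in compiled form; this text tells all that it offers. Calls block until the motion is done:
- env.goto(position, orientation): joint-space move of the TCP to a pose.
- env.move_l(position, rotation=None, rate=0.15): straight line of the TCP; rotation=None keeps the orientation; rate is the mean speed in m/s.
- env.move_j(angles): joint-space move.
- effector.command_gripper(opening, effort=None): opening from 0.0 (shut) to 1.0 (fully open); effort is the grip in N (None keeps the last); returns when the fingers have stopped.
- env.hold(seconds).
- kinematics.inverse_kinematics(position, orientation): joint angles nearest the present ones, or None.
- monitor.sense(): the state.
- capture(name): name is "side" or "top"; returns a dict with "frame" (480x640x3 uint8, red, green, blue), "fx", "fy", "cx", "cy" (pixels), "world_to_cam" (4x4, takes a point from world to camera coordinates). Camera axes: x right, y down, z forward; pixel columns grow to the right and rows downward; lengths in m; the calibration is good to about 2 mm. A picture is of the moment at which its call begins. There is no depth.
A pose or a line that the arm cannot do raises env.IKError and nothing moves.
- job.close_job(): hands the job in, once; it reports no verdict.
The state is a dict: "time": time; "joint_positions": joint angles; "qd": joint speeds; "tau": joint torques, N m; "tool_pos": TCP position; "ee_rot": TCP orientation; "force": force on the tool from outside, world axes, zero at the start; "ft_torque": the same for the moment, N m; "opening": opening from 0.0 (shut) to 1.0 (fully open).
Only numpy, scipy, OpenCV 4.12 (cv2) and the standard library are available. Lean on these libraries where they do the work, as an engineer would, in place of code of your own. Each camera call takes 0.05 s, during which the arm holds its last target.

## Task

The heating block in the tube shaker has just been changed and its hold-down knob is still loose: lift the clear cover off by its knob and stand it upright on the worktop, then turn the hold-down knob clockwise until it bites and give it about an eighth of a turn more, never as much as a quarter turn past the bite. Then stand every spare tube from the rack fully down in an empty well of the block, leaving the tubes already there in their wells, and put the cover back squarely over the block. Leave the other things on the bench where they are.

Things in the scene. Friction and masses are not known exactly. Their poses are not given: they have to be found in the camera images.
- shaker: fixed white tube shaker, 230 x 260 x 60 mm, sloping panel on its -x side. Origin at the underside, below the block's centre; z up. On it a steel carriage: plate top 52 mm up, and a dark frame round the block (115 mm along x, 226 mm along y outside, top 60 mm up) on which the cover's rim rests.
- block: aluminium block 84 (x) x 195 (y) x 48 mm, loose in the carriage frame (1 to 2 mm play). Origin: centre of its underside, 52 mm above the worktop; axes as the shaker's. Eight wells 16 mm wide: x = -24 and +24 mm, each at y = -80, -51, -22, +7 mm, 38 mm deep (floor 10 mm above the origin, where a seated tube's foot stands). Hold-down knob at x = 0, y = +66 mm.
- tknob (a joint): turn of the hold-down knob (rad), grows clockwise from above = tightening; it sinks 1 mm per rad. It turns easily (0.02 N m) until its flange bites on the block, at a value to be felt; then the moment rises by some 0.3 N m per rad or more (felt at rest between small steps), and it stays where left. Starts 1.3 to 4.7 rad short of the bite: needs several grasps.
- knob_grip (a point): middle of the steel T-bar of the hold-down knob, on the knob's vertical axis; turns with it. Bar 52 mm long along this point's x, 13 mm thick (y), 22 mm high (11 mm above and below this point). At the bite this point is 30 mm above the block's top. Below the bar a 21 mm hub and a 46 mm flange.
- cover: loose clear plastic cover, an upside-down box 100 (x) x 211 (y) x 100 mm, walls 3 mm, 0.22 kg, grey knob on top. Origin at the centre of its lower rim, z up. It slips over the block with 5 mm play a side; in place its axes match the shaker's (or half a turn) and its rim is 60 mm above the worktop. Tubes inside reach 146 mm up. Free worktop for it: right of the shaker, round x 0.46, y -0.26 m.
- cover_grip (a point): centre of the cover's grip knob, 122 mm above its rim: 20 mm thick along the cover's x, 44 mm long along y, 20 mm high, 12 mm of stem clear below it.
- rack: clear six-place tube rack fixed to the worktop, 42 mm (x) x 150 mm (y), top plate 63 mm above the worktop; origin at the centre of its underside. Places at x = 0, y = +-11.5, +-34.5, +-57.5 mm; a tube's foot stands 4 mm above the worktop.
- spare_0: spare capped sample tube waiting upright in the rack (three to five of them are there, the others are absent): 84 mm tall, glass 12.6 mm wide, cap 16.4 mm wide over the top 16 mm; origin at the centre of its foot, z up. 12 g; grip it by the cap.
- spare_1: spare capped sample tube waiting upright in the rack (three to five of them are there, the others are absent): 84 mm tall, glass 12.6 mm wide, cap 16.4 mm wide over the top 16 mm; origin at the centre of its foot, z up. 12 g; grip it by the cap.
- spare_2: spare capped sample tube waiting upright in the rack (three to five of them are there, the others are absent): 84 mm tall, glass 12.6 mm wide, cap 16.4 mm wide over the top 16 mm; origin at the centre of its foot, z up. 12 g; grip it by the cap.
- spare_3: spare capped sample tube waiting upright in the rack (three to five of them are there, the others are absent): 84 mm tall, glass 12.6 mm wide, cap 16.4 mm wide over the top 16 mm; origin at the centre of its foot, z up. 12 g; grip it by the cap.
- spare_4: spare capped sample tube waiting upright in the rack (three to five of them are there, the others are absent): 84 mm tall, glass 12.6 mm wide, cap 16.4 mm wide over the top 16 mm; origin at the centre of its foot, z up. 12 g; grip it by the cap.
- loaded_0: capped sample tube of the same kind that already stands in a well of the block at the start (two or three of them are there, the others are absent); must stay in a well. Origin at its foot, z up.
- loaded_1: capped sample tube of the same kind that already stands in a well of the block at the start (two or three of them are there, the others are absent); must stay in a well. Origin at its foot, z up.
- loaded_2: capped sample tube of the same kind that already stands in a well of the block at the start (two or three of them are there, the others are absent); must stay in a well. Origin at its foot, z up.
- loaded_3: capped sample tube of the same kind that already stands in a well of the block at the start (two or three of them are there, the others are absent); must stay in a well. Origin at its foot, z up.
- loaded_4: capped sample tube of the same kind that already stands in a well of the block at the start (two or three of them are there, the others are absent); must stay in a well. Origin at its foot, z up.
- loaded_5: capped sample tube of the same kind that already stands in a well of the block at the start (two or three of them are there, the others are absent); must stay in a well. Origin at its foot, z up.
- timer: bystander: small white timer, 58 x 64 x 21 mm, origin under its middle
- glass_beaker: bystander: glass beaker 62 mm wide, 72 mm tall, origin under its middle
- cup: bystander: specimen cup with a lid, 49 mm wide, 60 mm tall, origin under its middle

How it is judged:
On the way, in this order (a step that is already met when the one before it is completed fails the run):
1. the cover has been lifted off and stands upright on the worktop, let go (height (world z) of cover below 0.008 m and angle between cover's own z axis and vertical below 0.06 rad and contact force between cover and the fingers below 0.2 N), for 0.2 s.
2. the hold-down knob has been turned about an eighth of a turn past the bite, before any spare tube is loaded (contact force between tknob and block between 20 and 65 N and distance of each of spare_0, spare_1, spare_2, spare_3, spare_4 from where it was at the start of the episode below 0.05 m), for 0.2 s.
3. every spare tube stands in a well, the cover still off (z of spare_0 in the frame of block between 0.005 and 0.014 m and x of spare_0 in the frame of block between -0.042 and 0.042 m and y of spare_0 in the frame of block between -0.098 and 0.03 m and angle between each of spare_0, spare_1, spare_2, spare_3, spare_4's own z axis and vertical below 0.2 rad and z of spare_1 in the frame of block between 0.005 and 0.014 m and x of spare_1 in the frame of block between -0.042 and 0.042 m and y of spare_1 in the frame of block between -0.098 and 0.03 m and z of spare_2 in the frame of block between 0.005 and 0.014 m and x of spare_2 in the frame of block between -0.042 and 0.042 m and y of spare_2 in the frame of block between -0.098 and 0.03 m and z of spare_3 in the frame of block between 0.005 and 0.014 m and x of spare_3 in the frame of block between -0.042 and 0.042 m and y of spare_3 in the frame of block between -0.098 and 0.03 m and z of spare_4 in the frame of block between 0.005 and 0.014 m and x of spare_4 in the frame of block between -0.042 and 0.042 m and y of spare_4 in the frame of block between -0.098 and 0.03 m and height (world z) of cover below 0.008 m), for 0.2 s.
At the end, for the whole second after the job is handed in: Every tube stands in a well, its foot within 4 mm of the well's floor, within 0.2 rad of upright; the hold-down knob bears on the block, 0.45 to 1.45 rad past the bite; the cover stands level on the carriage frame within 10 mm and 0.12 rad of centred and square, at rest (contact force between tknob and block between 20 and 65 N and z of cover in the frame of shaker between 0.056 and 0.064 m and horizontal distance between cover and shaker below 0.01 m and angle between cover's own z axis and vertical below 0.04 rad and angle between the x axis of cover and the x axis of shaker, either way round below 0.12 rad and z of spare_0 in the frame of block between 0.005 and 0.014 m and x of spare_0 in the frame of block between -0.042 and 0.042 m and y of spare_0 in the frame of block between -0.098 and 0.03 m and angle between each of spare_0, spare_1, spare_2, spare_3, spare_4, loaded_0, loaded_1, loaded_2, loaded_3, loaded_4, loaded_5's own z axis and vertical below 0.2 rad and z of spare_1 in the frame of block between 0.005 and 0.014 m and x of spare_1 in the frame of block between -0.042 and 0.042 m and y of spare_1 in the frame of block between -0.098 and 0.03 m and z of spare_2 in the frame of block between 0.005 and 0.014 m and x of spare_2 in the frame of block between -0.042 and 0.042 m and y of spare_2 in the frame of block between -0.098 and 0.03 m and z of spare_3 in the frame of block between 0.005 and 0.014 m and x of spare_3 in the frame of block between -0.042 and 0.042 m and y of spare_3 in the frame of block between -0.098 and 0.03 m and z of spare_4 in the frame of block between 0.005 and 0.014 m and x of spare_4 in the frame of block between -0.042 and 0.042 m and y of spare_4 in the frame of block between -0.098 and 0.03 m and z of loaded_0 in the frame of block between 0.005 and 0.014 m and x of loaded_0 in the frame of block between -0.042 and 0.042 m and y of loaded_0 in the frame of block between -0.098 and 0.03 m and z of loaded_1 in the frame of block between 0.005 and 0.014 m and x of loaded_1 in the frame of block between -0.042 and 0.042 m and y of loaded_1 in the frame of block between -0.098 and 0.03 m and z of loaded_2 in the frame of block between 0.005 and 0.014 m and x of loaded_2 in the frame of block between -0.042 and 0.042 m and y of loaded_2 in the frame of block between -0.098 and 0.03 m and z of loaded_3 in the frame of block between 0.005 and 0.014 m and x of loaded_3 in the frame of block between -0.042 and 0.042 m and y of loaded_3 in the frame of block between -0.098 and 0.03 m and z of loaded_4 in the frame of block between 0.005 and 0.014 m and x of loaded_4 in the frame of block between -0.042 and 0.042 m and y of loaded_4 in the frame of block between -0.098 and 0.03 m and z of loaded_5 in the frame of block between 0.005 and 0.014 m and x of loaded_5 in the frame of block between -0.042 and 0.042 m and y of loaded_5 in the frame of block between -0.098 and 0.03 m and linear speed of cover below 0.02 m/s); the robot touches nothing.
It fails at once if the timer is shoved more than 3 cm or overturned (distance of timer from where it was at the start of the episode above 0.03 m or angle between timer's own z axis and vertical above 0.5 rad).
It fails at once if the beaker is shoved more than 3 cm or overturned (distance of glass_beaker from where it was at the start of the episode above 0.03 m or angle between glass_beaker's own z axis and vertical above 0.5 rad).
It fails at once if the specimen cup is shoved more than 3 cm or overturned (distance of cup from where it was at the start of the episode above 0.03 m or angle between cup's own z axis and vertical above 0.5 rad).
It fails at once if the knob is overtightened, a quarter turn or more past the bite (contact force between tknob and block above 75 N).
Of loaded_0, loaded_1, loaded_2, loaded_3, loaded_4, loaded_5 only 2 to 3 are there at a start; the rules pass over those that are not, and their reading is None.
Of spare_0, spare_1, spare_2, spare_3, spare_4 only 3 to 5 are there at a start; the rules pass over those that are not, and their reading is None.
At some moment in a run one of cover may be knocked a few centimetres aside while the robot is not near it.
It also fails if it takes over 210 s, if anything falls off the work surface, if the arm or the gripper's body presses on something with over 40 N, if the wrist force passes 120 N, or if a joint passes its speed limit or range.

## Working session

There is one attempt and no reset: what is moved stays moved. The work goes in short steps, each a Python script; the robot and the scene stay as the last script left them, time stands still between calls to the robot, and variables do not carry over. Pictures are saved under pics/ and viewed, and the job is handed in when it is done.

```bash
ls; mkdir -p pics
python3 - <<'E'
from cell import env, effector, kinematics, monitor, capture, job
import cv2, numpy as np
s=monitor.sense()
for k,v in s.items(): print(k,np.round(v,4))
print(env.hold_point_z)
for n in("side","top"):
    c=capture(n); cv2.imwrite(f"pics/{n}0.png",c["frame"][:,:,::-1])
    print(n,c["fx"],c["fy"],c["cx"],c["cy"]); print(np.round(c["world_to_cam"],4))
    np.savez(f"{n}0.npz",**c)
E
```

```text
pics
time 0.0
joint_positions [-1.4172  0.2178  1.615   0.      1.3113 -0.1122]
qd [-0.0011  0.0002  0.0013 -0.002   0.0001 -0.0019]
tau [ 2.00000e-04 -3.96839e+01 -3.03854e+01 -1.00000e-04  9.70000e-03
 -0.00000e+00]
tool_pos [ 0.1641 -0.6022  0.2299]
ee_rot [[-3.000e-04  2.627e-01 -9.649e-01]
 [ 2.400e-03 -9.649e-01 -2.627e-01]
 [-1.000e+00 -2.400e-03 -3.000e-04]]
force [ 0.1647 -0.1045  0.0628]
ft_torque [-0.0201 -0.0161 -0.0061]
opening 0.999
-0.0187
side 492.6513348946217 492.6513348946217 315.97494728471423 243.57630070978854
[[-0.5025 -0.8646  0.001   0.347 ]
 [-0.6975  0.4047 -0.5914  0.417 ]
 [ 0.5109 -0.2978 -0.8064  0.9299]
 [ 0.      0.      0.      1.    ]]
top 529.8687279809761 529.8687279809761 322.284853945765 241.27959635781144
[[-9.0000e-04 -1.0000e+00 -8.8000e-03  9.3500e-02]
 [-9.8280e-01  2.5000e-03 -1.8440e-01  5.2750e-01]
 [ 1.8450e-01  8.4000e-03 -9.8280e-01  1.3719e+00]
 [ 0.0000e+00  0.0000e+00  0.0000e+00  1.0000e+00]]
```

View pics/side0.png

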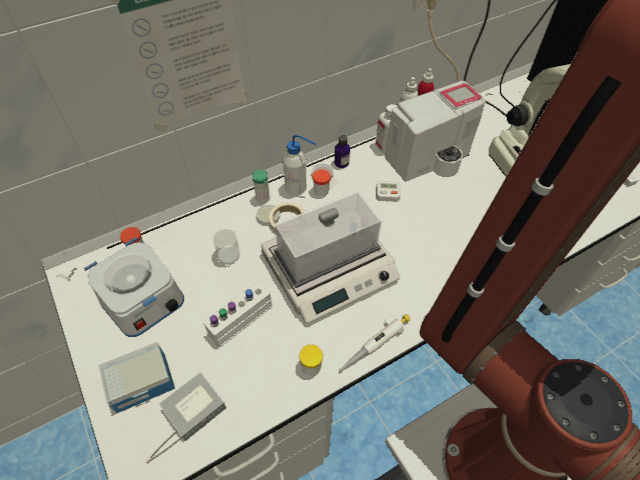

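View pics/top0.png

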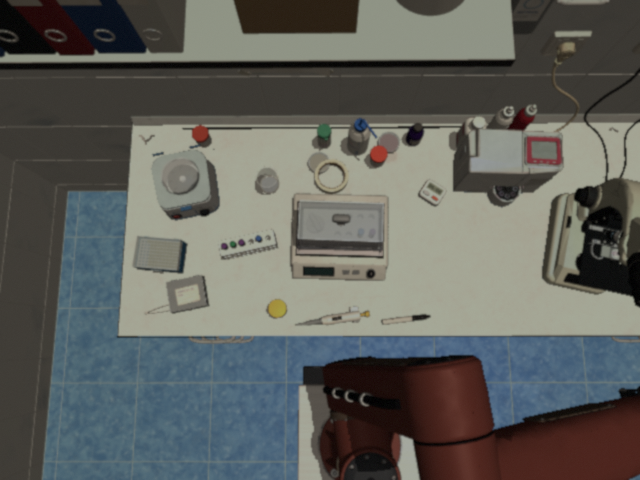

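```bash
cat > h.py <<'E'
import numpy as np, cv2
def cap(n,save=None):
    from cell import capture
    c=capture(n)
    if save: cv2.imwrite(f"pics/{save}.png",c["frame"][:,:,::-1]); np.savez(save+".npz",**c)
    return c
def load(f): return dict(np.load(f+".npz"))
def ray(c,uv):
    R=c["world_to_cam"][:3,:3];t=c["world_to_cam"][:3,3]
    d=R.T@np.array([(uv[0]-c["cx"])/c["fx"],(uv[1]-c["cy"])/c["fy"],1]); return -R.T@t,d/np.linalg.norm(d)
def plane(c,uv,z):
    o,d=ray(c,uv); return o+d*(z-o[2])/d[2]
def tri(c1,uv1,c2,uv2):
    o1,d1=ray(c1,uv1);o2,d2=ray(c2,uv2)
    A=np.c_[d1,-d2];s=np.linalg.lstsq(A,o2-o1,rcond=None)[0]
    p,q=o1+d1*s[0],o2+d2*s[1]; return (p+q)/2,np.linalg.norm(p-q)
def proj(c,p):
    q=c["world_to_cam"][:3]@np.append(p,1); return np.array([c["fx"]*q[0]/q[2]+c["cx"],c["fy"]*q[1]/q[2]+c["cy"]])
def crop(c,x0,y0,w,h,k,name):
    f=c["frame"][y0:y0+h,x0:x0+w,::-1]
    cv2.imwrite(f"pics/{name}.png",cv2.resize(f,None,fx=k,fy=k,interpolation=cv2.INTER_CUBIC))
E
python3 - <<'E'
from h import *
s=load("side0");t=load("top0")
crop(s,190,170,220,170,3.6,"s0z"); crop(t,200,170,210,155,3.8,"t0z")
E
```

```text
(no output)
```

View pics/s0z.png

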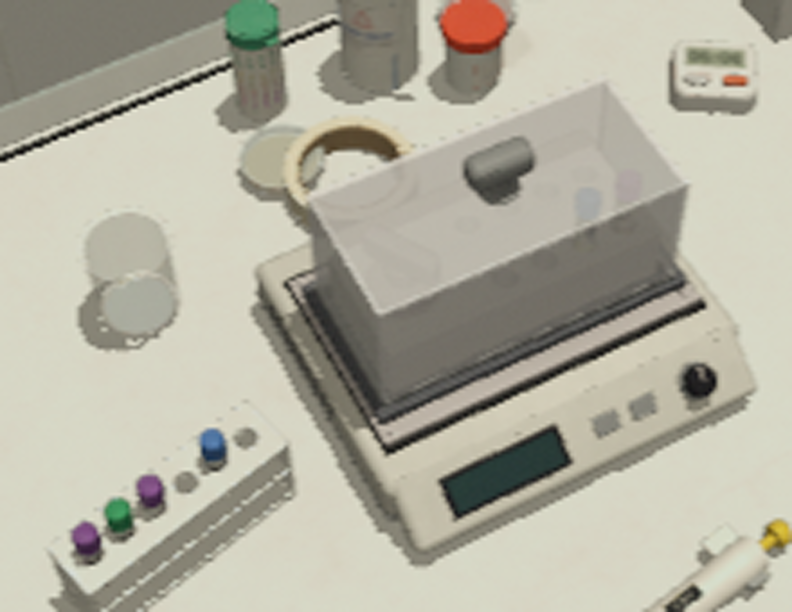

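View pics/t0z.png

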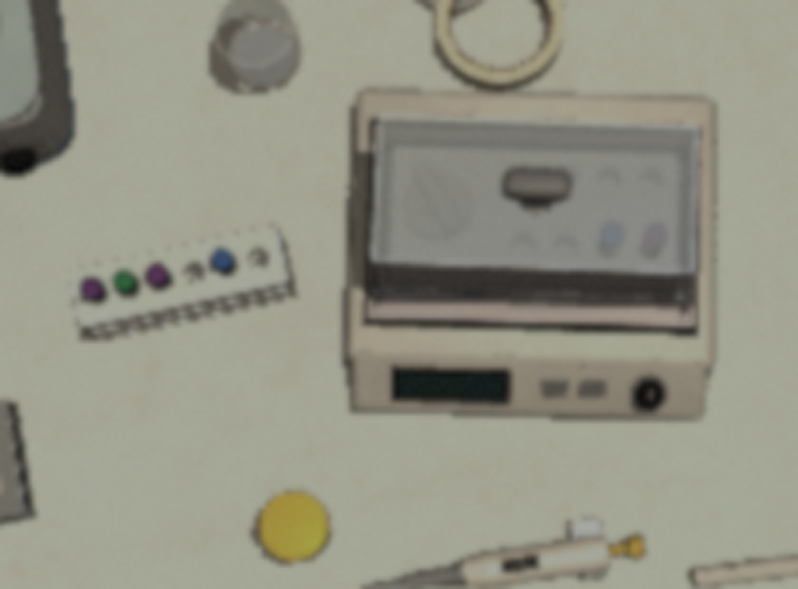

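Run:
```python
from h import *
s=load("side0");t=load("top0")
def S(u,v): return (u/3.6+190,v/3.6+170)
def T(u,v): return (u/3.8+200,v/3.8+170)
print("grip",tri(s,S(499,166),t,T(537,185)))
# cover top corners
for n,a,b in [("farL",S(313,203),T(373,120)),("farR",S(606,84),T(699,127)),("nearR",S(687,185),T(694,272)),("nearL",S(380,312),T(370,264))]:
    print(n,*[np.round(x,4) for x in tri(s,a,t,b)])
# plate front-edge dark line ends at carriage plate z .052
for n,a in [("L",T(366,322)),("R",T(695,330))]: print(n,np.round(plane(t,a,.052),4))
for n,a in [("L",S(390,450)),("R",S(703,305))]: print(n,np.round(plane(s,a,.052),4))
# caps
for i,(a,b) in enumerate([(S(85,532),T(93,286)),(S(118,508),T(126,280)),(S(150,484),T(157,273)),(S(213,438),T(222,259))]):
    print("cap",i,*[np.round(x,4) for x in tri(s,a,t,b)])
print("cup",plane(t,T(293,525),.06),"beaker",plane(t,T(258,60),.02),"timer",plane(t,(431,192),.02))
```

```text
grip (array([0.56053848, 0.04446527, 0.17461303]), np.float64(0.00031829744203721607))
farL [0.6076 0.1499 0.1554] 0.006
farR [ 0.6074 -0.065   0.1419] 0.0007
nearR [ 0.5077 -0.0587  0.1491] 0.0005
nearL [0.5114 0.1531 0.1611] 0.0001
L [0.4909 0.1618 0.052 ]
R [ 0.4847 -0.0687  0.052 ]
L [0.4861 0.164  0.052 ]
R [ 0.479  -0.0644  0.052 ]
cap 0 [0.5123 0.3494 0.0792] 0.0006
cap 1 [0.5163 0.3266 0.0804] 0.0009
cap 2 [0.5205 0.3045 0.0827] 0.0
cap 3 [0.5298 0.2595 0.0836] 0.0006
cup [0.34890242 0.21021704 0.06      ] beaker [0.6914954  0.24477059 0.02      ] timer [ 0.67194441 -0.2098529   0.02      ]
```

```bash
python3 - <<'E'
from h import *
s=load("side0");t=load("top0")
def mask(c,x0,y0,x1,y1,th,name):
    g=cv2.cvtColor(c["frame"],cv2.COLOR_RGB2GRAY)[y0:y1,x0:x1]
    g=cv2.resize(g,None,fx=4,fy=4,interpolation=cv2.INTER_CUBIC)
    m=(g<th).astype(np.uint8)
    n,l,st,ce=cv2.connectedComponentsWithStats(m)
    i=1+np.argmax(st[1:,4]); cnt=max(cv2.findContours((l==i).astype(np.uint8),0,1)[0],key=cv2.contourArea)
    r=cv2.minAreaRect(cnt)
    cv2.imwrite(f"pics/{name}.png",np.hstack([g,(l==i)*255]).astype(np.uint8))
    f=lambda p:((p[0]+.5)/4-.5+x0,(p[1]+.5)/4-.5+y0)
    print(name,st[i],f(ce[i]),[f(p) for p in cv2.boxPoints(r)],np.percentile(g,[5,50]))
    return f(r[0])
for ths,tht in ((95,85),(105,92),(115,100)):
    a=mask(s,312,202,346,228,ths,f"ms{ths}"); b=mask(t,328,208,356,230,tht,f"mt{tht}")
    print(tri(s,a,t,b))
E
cd pics; python3 -c "
import cv2,numpy as np
a=[cv2.imread(f'{n}.png') for n in('ms95','ms105','mt85','mt92')]
w=max(x.shape[1] for x in a)
cv2.imwrite('mm.png',np.vstack([np.pad(x,((0,4),(0,w-x.shape[1]),(0,0))) for x in a]))"
```

```text
ms95 [  28   49   76   49 1654] (np.float64(328.0501813784764), np.float64(220.2162938331318)) [(np.float32(318.37762), np.float32(215.96042)), (np.float32(337.30893), np.float32(213.79684)), (np.float32(338.5402), np.float32(224.5704)), (np.float32(319.6089), np.float32(226.73398))] [ 69. 179.]
mt85 [ 18  26  66  41 939] (np.float64(339.2868743343983), np.float64(220.8707401490948)) [(np.float32(330.50793), np.float32(219.92644)), (np.float32(334.69147), np.float32(212.65071)), (np.float32(348.52893), np.float32(220.60727)), (np.float32(344.3454), np.float32(227.88298))] [ 71. 131.]
(array([0.55765339, 0.04778635, 0.16602062]), np.float64(0.002824852516221518))
ms105 [  28   47   77   52 1870] (np.float64(328.03983957219253), np.float64(219.99826203208556)) [(np.float32(318.28342), np.float32(215.20915)), (np.float32(337.51608), np.float32(213.28589)), (np.float32(338.67944), np.float32(224.91956)), (np.float32(319.44678), np.float32(226.84282))] [ 69. 179.]
mt92 [  17   25   71   43 1559] (np.float64(340.18224823604874), np.float64(219.35431366260423)) [(np.float32(331.6853), np.fl
[... 235 characters left out ...]
02522072526070564))
ms115 [  27   46   78   53 2083] (np.float64(327.9632141142583), np.float64(219.80046807489197)) [(np.float32(318.08786), np.float32(214.46965)), (np.float32(337.58173), np.float32(213.03627)), (np.float32(338.48273), np.float32(225.28987)), (np.float32(318.98886), np.float32(226.72325))] [ 69. 179.]
mt100 [  16   24   74   45 2189] (np.float64(340.4506052992234), np.float64(218.91474417542256)) [(np.float32(331.3763), np.float32(224.34381)), (np.float32(331.8334), np.float32(213.37326)), (np.float32(350.0102), np.float32(214.13063)), (np.float32(349.55307), np.float32(225.10117))] [ 71. 131.]
(array([0.5617384 , 0.04508782, 0.16111649]), np.float64(0.001832586923240785))
```

View pics/mm.png

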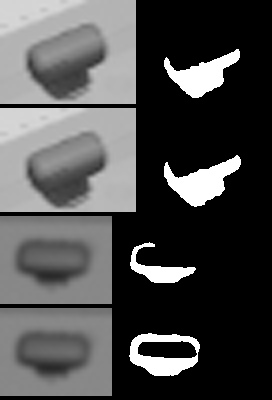

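Run:
```python
from h import *
s=load("side0");t=load("top0")
a=(328.4,214.1);b=(341.4,218.2)
print(tri(s,a,t,b)); print(plane(s,a,.182),plane(t,b,.182))
# cover top/ wall base edges in top view: bottom rim near edge etc
crop(t,285,185,110,100,7,"t0zz")
```

```text
(array([0.56044248, 0.0447521 , 0.18150899]), np.float64(0.0005174899593777111))
[0.56029352 0.045147   0.182     ] [0.56014918 0.0445758  0.182     ]
```

View pics/t0zz.png

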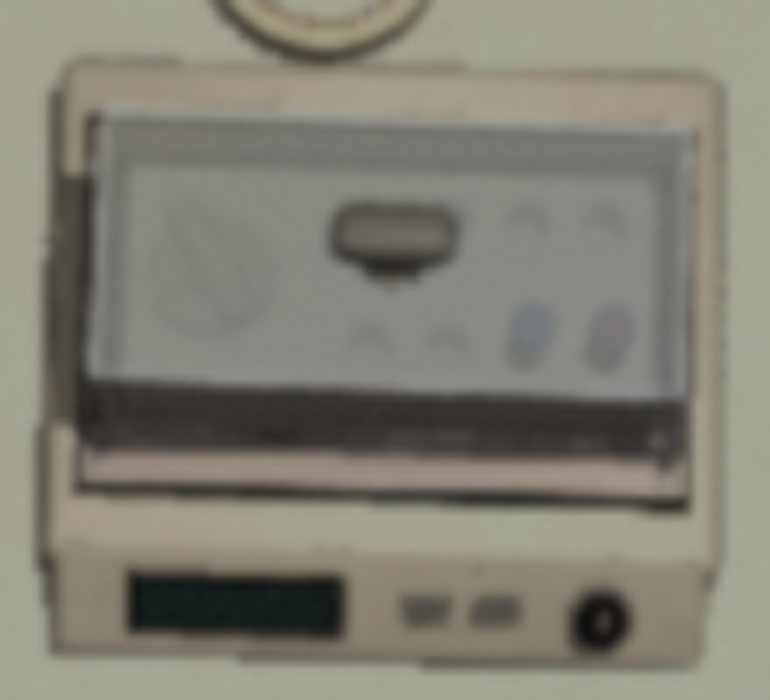

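```bash
cat >> h.py <<'E'
def rot(a):
    c,s=np.cos(a),np.sin(a)
    return np.array([[0,c,s],[0,s,-c],[-1,0,0.]])
YAW=-0.027
E
python3 - <<'E'
from h import *
from cell import env, kinematics, monitor
t=load("top0")
for p in [(384,320),(430,318),(296,322),(370,314)]: print(plane(t,p,0.01))
for a in (YAW,YAW+np.pi,YAW-np.pi):
  for P in ([.56,.045,.165],[.56,.045,.34],[.47,-.26,.34],[.47,-.26,.105]):
    q=kinematics.inverse_kinematics(np.array(P),rot(a)); print(round(a,2),P,None if q is None else np.round(q,2))
q=kinematics.inverse_kinematics(np.array([.13,-.43,.4]),monitor.sense()["ee_rot"]);print(q)
E
```

```text
[ 0.31993598 -0.07236331  0.01      ]
[ 0.32508593 -0.19567235  0.01      ]
[0.31492514 0.16361583 0.01      ]
[ 0.3359418  -0.03513954  0.01      ]
-0.03 [0.56, 0.045, 0.165] [-0.04  0.15  1.82 -0.    1.17 -0.02]
-0.03 [0.56, 0.045, 0.34] [-0.04  0.01  1.63 -0.    1.49 -0.02]
-0.03 [0.47, -0.26, 0.34] [-0.64 -0.04  1.69 -0.    1.49 -0.61]
-0.03 [0.47, -0.26, 0.105] [-0.64  0.18  1.92 -0.    1.05 -0.61]
3.11 [0.56, 0.045, 0.165] None
3.11 [0.56, 0.045, 0.34] None
3.11 [0.47, -0.26, 0.34] [-0.64 -0.04  1.69 -0.    1.49  2.53]
3.11 [0.47, -0.26, 0.105] [-0.64  0.18  1.92 -0.    1.05  2.53]
-3.17 [0.56, 0.045, 0.165] None
-3.17 [0.56, 0.045, 0.34] None
-3.17 [0.47, -0.26, 0.34] [-0.64 -0.04  1.69 -0.    1.49  2.53]
-3.17 [0.47, -0.26, 0.105] [-0.64  0.18  1.92 -0.    1.05  2.53]
[-1.43365949e+00 -2.57799938e-01  1.77133288e+00 -1.54244893e-05
  1.63032087e+00 -1.28678036e-01]
```

Run:
```python
from h import *
from cell import env, effector, monitor
r0=monitor.sense()["ee_rot"]
env.move_l(np.array([.13,-.43,.40]),None,.25)
R=rot(YAW)
env.goto(np.array([.56,.045,.30]),R)
c=cap("side","s1"); 
s=monitor.sense(); print(s["time"],s["tool_pos"],s["force"])
env.move_l(np.array([.5603,.0449,.166]),R,.12)
effector.command_gripper(0.0,40)
s=monitor.sense(); print(s["time"],s["tool_pos"],s["force"],s["opening"])
cap("side","s2");cap("top","t2")
```

```text
3.5833 [0.56014133 0.04397507 0.30028186] [-0.0557677  -0.23731214 -0.27268807]
5.4583 [0.56013711 0.04493002 0.16607997] [-0.96941829 -0.11202313  1.04347237] 0.22693437157798424
```

View pics/s2.png

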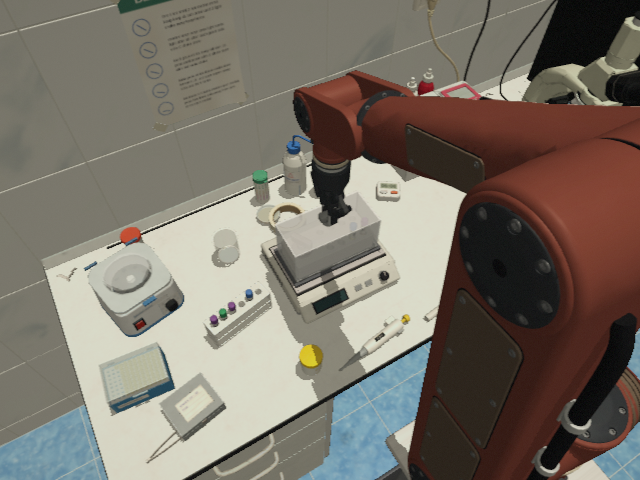

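Run:
```python
from h import *
from cell import env, effector, monitor
env.move_l(np.array([.5603,.0449,.29]),None,.12)
s=monitor.sense(); print(s["time"],s["tool_pos"],s["force"],s["opening"])
env.move_l(np.array([.475,-.262,.29]),rot(0),.2)
env.move_l(np.array([.475,-.262,.12]),None,.15)
for z in np.arange(.110,.098,-.002):
    env.move_l(np.array([.475,-.262,z]),None,.03)
    s=monitor.sense(); print(z,s["time"],s["force"],s["opening"])
    if s["force"][2]>2: break
effector.command_gripper(1.0)
s=monitor.sense(); print(s["time"],s["force"],s["opening"])
env.move_l(np.array([.475,-.262,.25]),None,.2)
cap("side","s3");cap("top","t3");print(monitor.sense()["time"])
```

```text
6.7417 [0.55958284 0.04493233 0.28867202] [ 0.42823463  0.46773633 -2.09629469] 0.22284364124246242
0.11 10.25 [ 0.27517736 -0.36598563 -0.92777032] 0.22976154709696028
0.108 10.5 [ 0.27391297  0.21571508 -1.98502646] 0.22516921638487558
0.106 10.75 [-0.02121341  0.02388533 -1.14132729] 0.22527444946525324
0.104 11.0 [-4.60350452  2.68262475  8.89540737] 0.2243985235662182
11.6583 [-0.59110561  1.18107178  0.30089066] 0.9980524895288787
12.6417
```

View pics/s3.png

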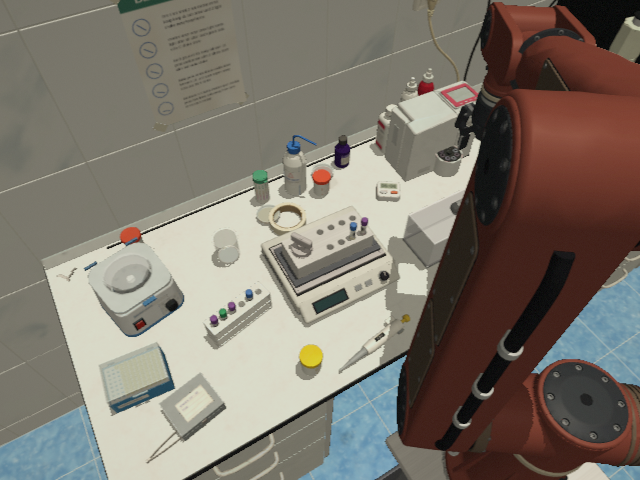

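View pics/t3.png

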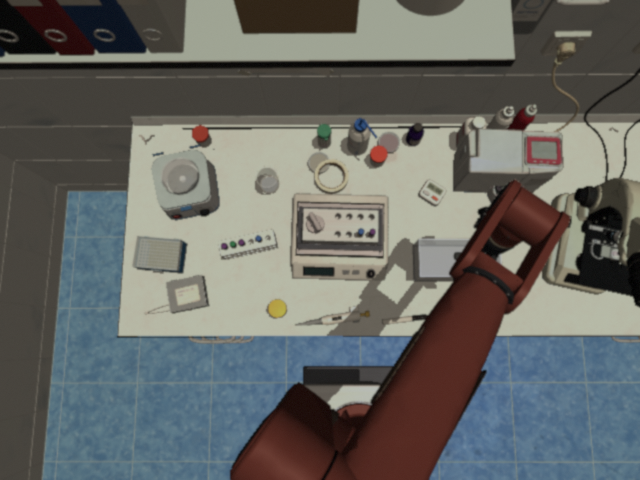

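Run:
```python
from h import *
s=load("s3");t=load("t3")
crop(s,260,200,140,90,5.7,"s3z"); crop(t,285,190,110,95,7,"t3z")
```

```text
(no output)
```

View pics/s3z.png

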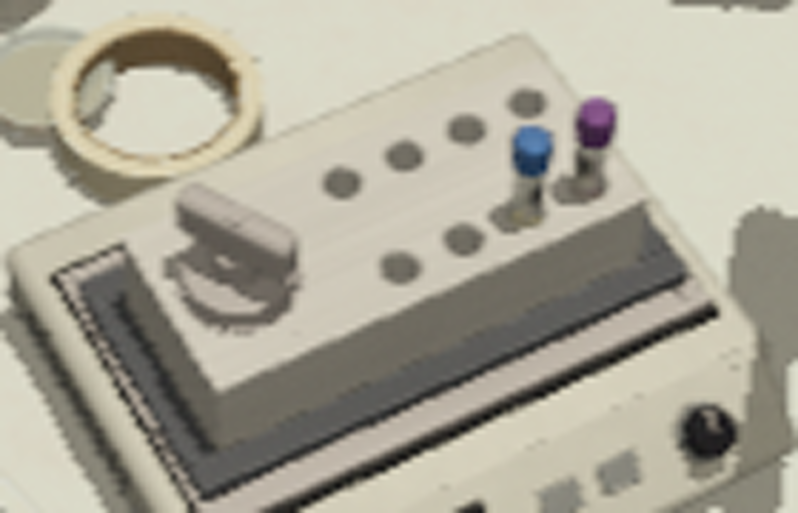

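View pics/t3z.png

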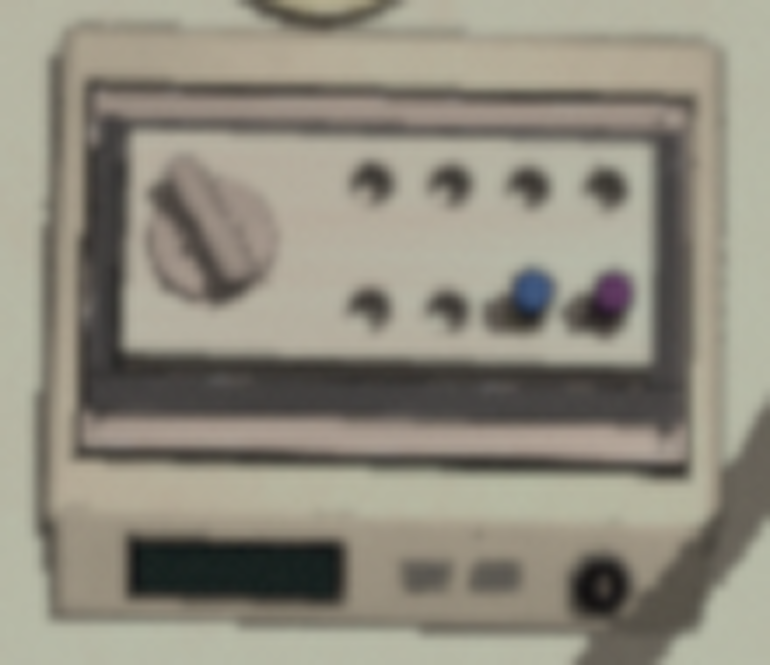

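Run:
```python
from h import *
s=load("s3");t=load("t3")
S=lambda u,v:(u/5.7+260-.4,v/5.7+200-.4)
T=lambda u,v:(u/7+285-.4,v/7+190-.4)
fs=[(342,183),(404,156),(467,129),(527,102),(400,267),(463,240)]
ft=[(372,185),(449,186),(528,188),(606,189),(370,308),(447,311)]
loc=[(24,7),(24,-22),(24,-51),(24,-80),(-24,7),(-24,-22)]
W=[]
for a,b,l in zip(fs,ft,loc):
    p,e=tri(s,S(*a),t,T(*b)); A=plane(s,S(*a),.1);B=plane(t,T(*b),.1); W.append(p); print(l,np.round(p,4),round(e,4),np.round(A[:2],4),np.round(B[:2],4))
for nm,X in (("s",[plane(s,S(*a),.1)[:2] for a in fs]),("t",[plane(t,T(*b),.1)[:2] for b in ft]),("tri",[w[:2] for w in W])):
    L=np.array(loc)/1e3;X=np.array(X);lc=L-L.mean(0);xc=X-X.mean(0)
    th=np.arctan2((lc[:,0]*xc[:,1]-lc[:,1]*xc[:,0]).sum(),(lc*xc).sum());R=np.array([[np.cos(th),-np.sin(th)],[np.sin(th),np.cos(th)]])
    o=X.mean(0)-R@L.mean(0); print(nm,"yaw",th,"org",o,"res mm",np.round((X-(L@R.T+o))*1e3,1).tolist(),"knob",R@[0,.066]+o)
# block top corners in the top view & side view
for n,p in (("fl",(128,128)),("fr",(655,143)),("nr",(655,367)),("nl",(120,352))): print(n,plane(t,T(*p),.1)[:2])
for n,p in (("fr",(522,36)),("nr",(648,203)),("nl",(222,390))): print(n,plane(s,S(*p),.1)[:2])
# knob bar
for z in (.142,.146):
  print("bar",z,plane(s,S(190,197),z),plane(s,S(285,245),z))
```

```text
(24, 7) [0.586  0.0515 0.0956] 0.0004 [0.5829 0.0531] [0.5851 0.0517]
(24, -22) [0.5855 0.0226 0.0955] 0.0007 [0.5822 0.0243] [0.5846 0.0231]
(24, -51) [ 0.5845 -0.0069  0.0957] 0.0009 [ 0.5813 -0.0052] [ 0.5838 -0.0063]
(24, -80) [ 0.584  -0.036   0.0958] 0.0007 [ 0.581  -0.0341] [ 0.5833 -0.0354]
(-24, 7) [0.5393 0.0524 0.0941] 0.0007 [0.5354 0.0545] [0.5383 0.0528]
(-24, -22) [0.538  0.0238 0.0941] 0.0008 [0.5342 0.026 ] [0.5371 0.0243]
s yaw -0.02949789168100495 org [0.55897555 0.04680921] res mm [[-0.2, -0.0], [-0.1, 0.2], [-0.1, -0.3], [0.4, -0.3], [0.2, -0.1], [-0.1, 0.5]] knob [0.56092212 0.1127805 ]
t yaw -0.028197745147753323 org [0.56147225 0.04540641] res mm [[-0.6, 0.0], [-0.2, 0.3], [-0.3, -0.1], [0.1, -0.1], [0.7, -0.3], [0.3, 0.2]] knob [0.56333306 0.11138018]
tri yaw -0.029858249715471817 org [0.56235663 0.0449517 ] res mm [[-0.6, 0.2], [-0.2, 0.4], [-0.3, -0.2], [0.1, -0.2], [0.7, -0.3], [0.3, 0.1]] knob [0.56432698 0.11092229]
fl [0.60725145 0.14280785]
fr [ 0.60086626 -0.05394224]
nr [ 0.51585076 -0.05220988]
nl [0.52199889 0.14527048]
fr [ 0.61215054 -0.05158876]
nr [ 0.51265273 -0.04787659]
nl [0.51986942 0.14322101]
bar 0.142 [0.57848735 0.12343893 0.142     ] [0.54044693 0.10331485 0.142     ]
bar 0.146 [0.57573183 0.12477269 0.146     ] [0.53786957 0.10474286 0.146     ]
```

Run:
```python
from h import *
from cell import env, effector, monitor
K=np.array([.562,.1117]); a=.52+np.pi/2
env.goto(np.array([*K,.25]),rot(a))
s=monitor.sense(); print(s["time"],np.round(s["joint_positions"],2),s["force"],s["ft_torque"])
env.move_l(np.array([*K,.150]),None,.15)
cap("side","s4");cap("top","t4");
c=load("s4"); crop(c,240,150,160,120,5,"s4z")
```

```text
14.0667 [ 0.07  0.09  1.72 -0.    1.33 -2.02] [-0.09182051 -0.64592773 -0.28923649] [-0.04186073 -0.01372215  0.04475397]
```

View pics/s4z.png

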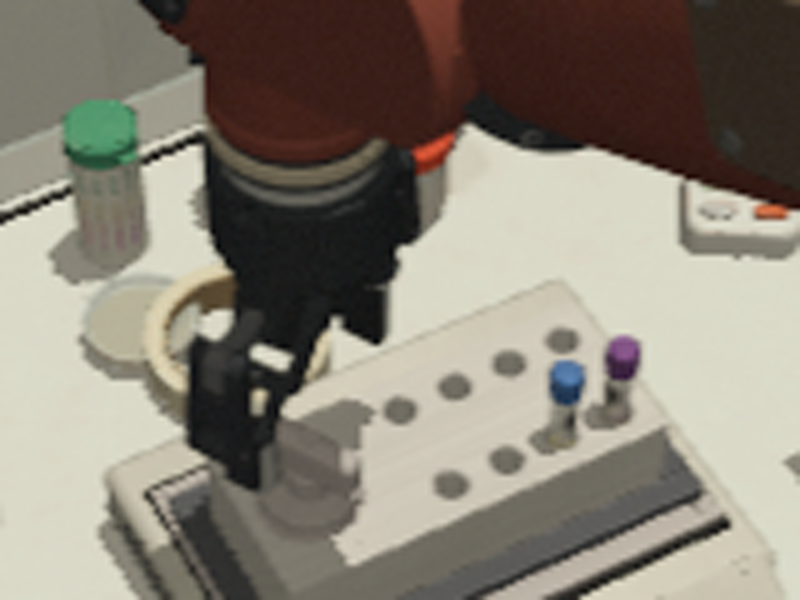

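```bash
cat >> h.py <<'E'
def ft(n=8,dt=.02):
    from cell import env,monitor
    A=[]
    for _ in range(n):
        env.hold(dt); s=monitor.sense(); A.append(np.r_[s["force"],s["ft_torque"]])
    return np.mean(A,0)
E
python3 - <<'E'
from h import *
from cell import env, effector, monitor
K=np.array([.562,.1117]); a=.52+np.pi/2
f0=ft()
env.move_l(np.array([*K,.128]),None,.1)
f1=ft()
effector.command_gripper(0.0,30)
f2=ft(); s=monitor.sense()
np.save("f0.npy",f0)
for f in(f0,f1,f2): print(np.round(f,3))
d=np.array([np.cos(a),np.sin(a)])
print(s["time"],s["opening"],s["tool_pos"],"lateral along jaw",(f2-f1)[:2]@d, "along bar",(f2-f1)[:2]@[-d[1],d[0]])
E
```

```text
[-0.209  0.125  0.038  0.014 -0.015  0.002]
[ 0.369 -0.203  0.034 -0.007 -0.011 -0.013]
[-3.591  3.839  4.074  0.631  0.536 -0.014]
16.4083 0.14207429995072013 [0.5613007  0.11271377 0.12823929] lateral along jaw 5.475010852784104 along bar 1.4287471648912935
```

```bash
cat >> h.py <<'E'
def turn(K,z,a,grip_note=""):
    from cell import env,monitor
    env.goto(np.array([K[0],K[1],z]),rot(a)); f=ft(6,.03); s=monitor.sense()
    R=s["ee_rot"]; aa=np.arctan2(R[1,1],R[0,1])
    print(f"t{s['time']:.1f} a{a:.3f} act{aa:.3f} z{s['tool_pos'][2]:.4f} xy{(s['tool_pos'][:2]*1e3).round(1)} F{f[:3].round(1)} M{f[3:].round(3)} op{s['opening']:.3f}",flush=True)
    return f,aa
E
python3 - <<'E'
from h import *
K=np.array([.5613,.1127]); a=.52+np.pi/2; z=.128
f,aa=turn(K,z,a); b=f[5]
for i in range(8):
    a-=.2; z-=.0002
    f,aa=turn(K,z,a)
    if abs(f[5]-b)>.08: break
E
```

```text
t16.9 a2.091 act2.091 z0.1283 xy[561.3 112.8] F[-2.9  2.2  4.2] M[ 0.288  0.446 -0.001] op0.141
t17.4 a1.891 act1.894 z0.1280 xy[561.2 113. ] F[-3.5  2.7  4.8] M[ 0.427  0.587 -0.005] op0.141
t17.9 a1.691 act1.694 z0.1279 xy[561.1 113.2] F[-3.5  3.1  4.9] M[ 0.519  0.578 -0.01 ] op0.143
t18.4 a1.491 act1.494 z0.1276 xy[561.1 113.5] F[-3.8  3.7  5.2] M[ 0.617  0.6   -0.018] op0.146
t18.9 a1.291 act1.294 z0.1274 xy[561.1 113.7] F[-3.6  4.7  4.8] M[ 0.707  0.58  -0.032] op0.147
t19.4 a1.091 act1.094 z0.1272 xy[561.2 114. ] F[-3.3  5.4  4.8] M[ 0.815  0.556 -0.042] op0.144
t19.9 a0.891 act0.894 z0.1270 xy[561.3 114.2] F[-2.6  5.8  4.5] M[0.904 0.503 0.001] op0.144
t20.4 a0.691 act0.694 z0.1268 xy[561.5 114.4] F[-2.4  6.6  4. ] M[ 0.99   0.471 -0.012] op0.140
t20.9 a0.491 act0.494 z0.1266 xy[561.7 114.6] F[-1.6  6.7  3.4] M[ 1.051  0.366 -0.012] op0.143
```

Run:
```python
from h import *
C=np.array([.5625,.1134]); s=-.00138
P=lambda a: C+s*np.array([np.cos(a-np.pi/2),np.sin(a-np.pi/2)])
a=.52+np.pi/2-1.6; z=.1264
f,aa=turn(P(a),z,a); b=f[5]
for i in range(14):
    a-=.15; z-=.00015
    if a<-2.45: print("limit");break
    f,aa=turn(P(a),z,a)
    if abs(f[5]-b)>.05: break
```

```text
t21.4 a0.491 act0.494 z0.1266 xy[561.8 114.6] F[-3.3  2.   5.2] M[0.353 0.623 0.011] op0.141
t21.8 a0.341 act0.344 z0.1265 xy[561.9 114.8] F[-3.1  2.4  5.1] M[ 0.364  0.638 -0.001] op0.145
t22.3 a0.191 act0.194 z0.1263 xy[562.1 114.8] F[-3.3  2.4  5.7] M[ 0.375  0.635 -0.034] op0.150
t22.8 a0.041 act0.044 z0.1262 xy[562.4 114.8] F[-3.4  2.7  5. ] M[ 0.384  0.621 -0.03 ] op0.142
t23.2 a-0.109 act-0.106 z0.1261 xy[562.6 114.8] F[-3.4  2.1  5.2] M[ 0.383  0.629 -0.03 ] op0.144
t23.7 a-0.259 act-0.256 z0.1259 xy[562.7 114.8] F[-2.9  2.2  5.4] M[ 0.403  0.635 -0.038] op0.142
t24.2 a-0.409 act-0.406 z0.1257 xy[562.9 114.8] F[-3.2  2.5  4.9] M[ 0.415  0.627 -0.029] op0.144
t24.6 a-0.559 act-0.556 z0.1256 xy[563.1 114.7] F[-3.5  2.6  5.4] M[ 0.403  0.632 -0.103] op0.135
```

Run:
```python
from h import *
C=np.array([.5630,.1140]); s=-.00138
P=lambda a: C+s*np.array([np.cos(a-np.pi/2),np.sin(a-np.pi/2)])
a=-.559; z=.1254
f,aa=turn(P(a),z,a); b=f[5]
for i in range(5):
    a-=.05; z-=.00005
    f,aa=turn(P(a),z,a)
```

```text
t25.1 a-0.559 act-0.556 z0.1256 xy[563.1 114.7] F[-4.5  0.7  5.9] M[ 0.161  0.793 -0.075] op0.142
t25.5 a-0.609 act-0.606 z0.1256 xy[563.2 114.6] F[-4.4  0.5  6.3] M[ 0.196  0.818 -0.121] op0.139
t26.0 a-0.659 act-0.656 z0.1255 xy[563.3 114.6] F[-4.3  1.1  6.3] M[ 0.175  0.799 -0.133] op0.143
t26.4 a-0.709 act-0.706 z0.1255 xy[563.3 114.6] F[-4.4  0.8  6.3] M[ 0.173  0.806 -0.172] op0.145
t26.9 a-0.759 act-0.756 z0.1255 xy[563.4 114.5] F[-4.5  0.9  6.5] M[ 0.182  0.811 -0.178] op0.144
t27.3 a-0.809 act-0.807 z0.1254 xy[563.4 114.5] F[-4.8  0.5  6.3] M[ 0.181  0.816 -0.209] op0.143
```

Run:
```python
from h import *
from cell import effector
effector.command_gripper(0.0,50)
C=np.array([.5636,.1142]); s=-.00138
P=lambda a: C+s*np.array([np.cos(a-np.pi/2),np.sin(a-np.pi/2)])
a=-.809; z=.1250
f,aa=turn(P(a),z,a); b=f[5]
for i in range(6):
    a-=.075; z-=.000075
    f,aa=turn(P(a),z,a)
```

```text
t28.0 a-0.809 act-0.805 z0.1254 xy[563.5 114.5] F[-6.6  0.   8.6] M[0.101 1.105 0.031] op0.136
t28.5 a-0.884 act-0.881 z0.1254 xy[563.5 114.4] F[-6.8 -0.3  8.7] M[ 0.101  1.106 -0.21 ] op0.136
t28.9 a-0.959 act-0.956 z0.1253 xy[563.6 114.3] F[-6.2  0.   8.4] M[ 0.108  1.119 -0.191] op0.141
t29.4 a-1.034 act-1.032 z0.1253 xy[563.7 114.2] F[-6.8  0.1  8.8] M[ 0.066  1.107 -0.251] op0.138
t29.8 a-1.109 act-1.107 z0.1252 xy[563.7 114.1] F[-6.7 -0.2  8.6] M[ 0.06   1.119 -0.333] op0.129
t30.3 a-1.184 act-1.182 z0.1252 xy[563.8 114. ] F[-6.9  0.   8.5] M[ 0.087  1.116 -0.291] op0.134
t30.7 a-1.259 act-1.257 z0.1251 xy[563.8 113.9] F[-6.4 -0.4  9. ] M[ 0.036  1.134 -0.393] op0.131
```

Run:
```python
from h import *
from cell import env, effector, monitor
effector.command_gripper(1.0)
p=monitor.sense()["tool_pos"]
env.move_l(np.array([p[0],p[1],.2]),None,.2)
print(ft().round(3))
env.goto(np.array([.42,.30,.30]),rot(.185))
s=cap("side","s5");t=cap("top","t5"); print(monitor.sense()["time"])
crop(s,190,170,220,165,3.6,"s5z"); crop(t,210,180,190,100,4.2,"t5z")
```

```text
[-0.019  0.098 -0.427  0.006  0.005  0.003]
33.175
```

View pics/s5z.png

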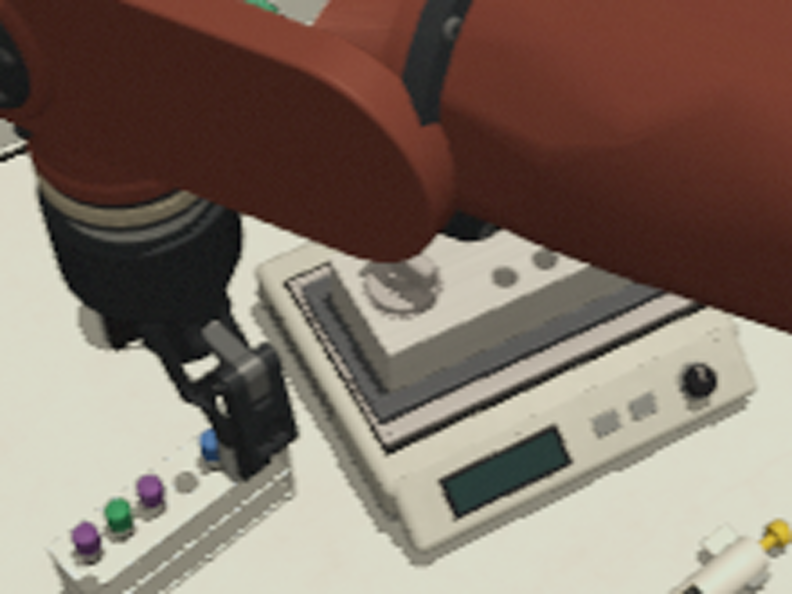

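View pics/t5z.png

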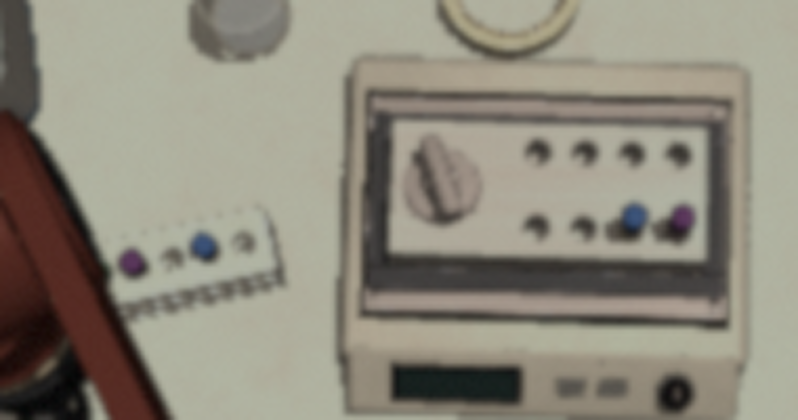

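Run:
```python
from h import *
def caps(c,x0,y0,x1,y1):
    f=cv2.resize(c["frame"][y0:y1,x0:x1],None,fx=6,fy=6,interpolation=cv2.INTER_CUBIC)
    h=cv2.cvtColor(f,cv2.COLOR_RGB2HSV); m=((h[...,1]>95)&(h[...,2]>30)).astype(np.uint8)
    n,l,st,ce=cv2.connectedComponentsWithStats(m)
    r=[]
    for i in range(1,n):
        if st[i,4]>300:
            x,y,w,hh=st[i,:4]; cx,cy=x+w/2-.5,y+hh/2-.5
            r.append(((cx+.5)/6-.5+x0,(cy+.5)/6-.5+y0,w/6,hh/6,np.round(f[l==i].mean(0))))
    return sorted(r,key=lambda q:q[0])
s0,t0,s3,t3=[load(n) for n in("side0","top0","s3","t3")]
A=caps(s0,200,275,275,335);B=caps(t0,215,225,280,260)
for q in A+B: print(q)
for q,w in zip(A,B): print("spare",*[np.round(x,4) for x in tri(s0,q[:2],t0,w[:2])],plane(s0,q[:2],.08)[:2].round(4),plane(t0,w[:2],.08)[:2].round(4))
A=caps(s3,340,210,375,245);B=caps(t3,350,220,380,245)
for q in A+B: print(q)
for q,w in zip(A,B): print("loaded",*[np.round(x,4) for x in tri(s3,q[:2],t3,w[:2])],plane(s3,q[:2],.138)[:2].round(4),plane(t3,w[:2],.138)[:2].round(4))
```

```text
(np.float64(213.83333333333334), np.float64(319.1666666666667), np.float64(6.333333333333333), np.float64(8.0), array([94., 57., 97.]))
(np.float64(222.41666666666666), np.float64(312.75), np.float64(6.833333333333333), np.float64(8.833333333333334), array([ 50., 116.,  72.]))
(np.float64(231.25), np.float64(306.25), np.float64(5.833333333333333), np.float64(7.833333333333333), array([104.,  64., 108.]))
(np.float64(248.66666666666666), np.float64(293.25), np.float64(6.333333333333333), np.float64(8.5), array([ 61.,  91., 127.]))
(np.float64(224.0), np.float64(245.66666666666666), np.float64(3.6666666666666665), np.float64(3.3333333333333335), array([77., 46., 78.]))
(np.float64(232.41666666666666), np.float64(243.91666666666666), np.float64(4.5), np.float64(4.5), array([46., 88., 56.]))
(np.float64(241.08333333333334), np.float64(242.16666666666666), np.float64(3.5), np.float64(3.6666666666666665), array([78., 47., 79.]))
(np.float64(258.0833333333333), np.float64(238.25), np.float64(4.166666666666667), np.float64(4.5), array([52., 70., 99.]))
spare [0.5114 0.3507 0.076 ] 0.0008 [0.
[... 214 characters left out ...]
[0.5305 0.2611]
(np.float64(353.0), np.float64(226.16666666666666), np.float64(6.0), np.float64(8.333333333333334), array([ 61.,  91., 127.]))
(np.float64(364.25), np.float64(221.58333333333334), np.float64(5.5), np.float64(7.166666666666667), array([90., 55., 93.]))
(np.float64(360.5), np.float64(231.66666666666666), np.float64(4.333333333333333), np.float64(5.333333333333333), array([ 58.,  78., 110.]))
(np.float64(371.75), np.float64(231.91666666666666), np.float64(3.1666666666666665), np.float64(4.166666666666667), array([83., 51., 84.]))
loaded [ 0.5358 -0.0049  0.1354] 0.0005 [ 0.534  -0.0038] [ 0.5355 -0.0045]
loaded [ 0.5348 -0.0336  0.135 ] 0.0015 [ 0.5324 -0.0326] [ 0.5347 -0.0328]
```

```bash
cat >> h.py <<'E'
def pick(P,a=.195,zg=.067):
    from cell import env,effector,monitor
    env.goto(np.array([P[0],P[1],.16]),rot(a))
    effector.command_gripper(.45,30)
    env.move_l(np.array([P[0],P[1],zg]),None,.12)
    f0=ft(4)
    effector.command_gripper(0.,25)
    f1=ft(4);s=monitor.sense(); print("pick t",s["time"],"op",s["opening"],s["tool_pos"].round(4),(f1-f0)[:3].round(2))
    env.move_l(np.array([P[0],P[1],.20]),None,.2)
    s=monitor.sense(); print("lifted",s["opening"],s["time"])
B=np.array([.5605,.0460]); BY=-.028
def well(x,y):
    c,s=np.cos(BY),np.sin(BY); return B+np.array([x*c-y*s,x*s+y*c])/1e3
E
python3 - <<'E'
from h import *
from cell import env, monitor
pick((.5298,.2612))
w=well(24,-51); print(w)
env.goto(np.array([*w,.20]),rot(BY))
env.move_l(np.array([*w,.176]),None,.1)
s=cap("side","s6");t=cap("top","t6"); print(monitor.sense()["tool_pos"],monitor.sense()["time"])
crop(s,290,160,130,100,6,"s6z"); crop(t,310,190,90,70,8,"t6z")
E
```

```text
pick t 35.8333 op 0.18654931823247126 [0.5305 0.2615 0.0681] [-0.69  0.52  3.05]
lifted 0.18174302633735157 36.65
[ 0.58306278 -0.00565192]
[ 0.5832973  -0.00511105  0.17629301] 38.2
```

View pics/s6z.png

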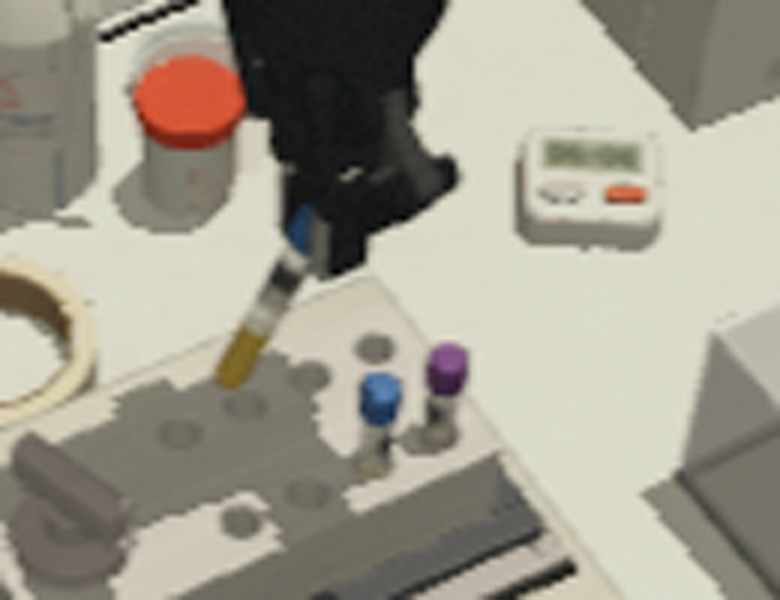

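View pics/t6z.png

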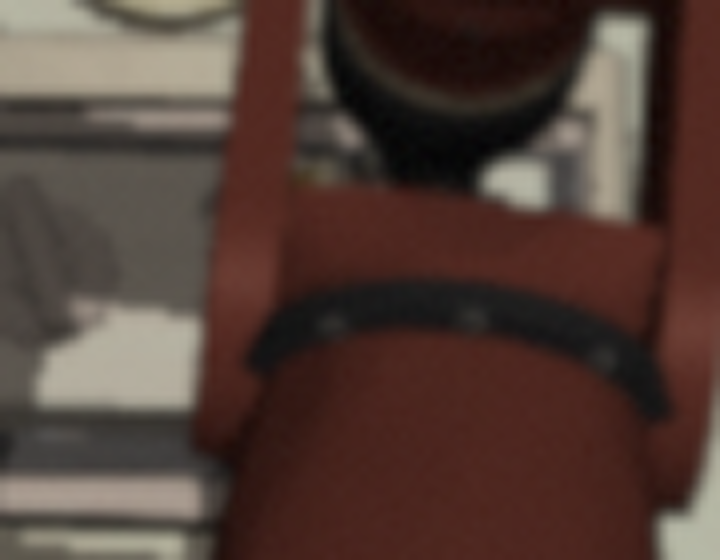

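Run:
```python
from h import *
s=load("s6")
for n,u,v in (("footL",218,375),("footR",242,388),("foot",230,382),("cap",303,232),("capbot",290,258),("liquidtop",251,335)):
    o,d=ray(s,(u/6+290-.4,v/6+160-.4)); k=(.583-o[0])/d[0]; print(n,(o+k*d).round(4))
```

```text
footL [0.583  0.0366 0.1248]
footR [0.583  0.0256 0.11  ]
foot [0.583  0.0311 0.1171]
cap [0.583  0.0018 0.1862]
capbot [0.583  0.0068 0.1747]
liquidtop [0.583  0.0225 0.1399]
```

Run:
```python
from h import *
from cell import env, monitor
w=well(24,-22); print(w)
y0=-.0128
env.move_l(np.array([w[0],y0,.176]),None,.05)
b=ft(4)
for z in (.170,.166,.163,.161):
    env.move_l(np.array([w[0],y0,z]),None,.04); f=ft(3)-b; print(z,f[:3].round(2))
    if f[2]>3 : break
s=cap("side","s7"); print(monitor.sense()["time"])
crop(s,290,160,130,100,6,"s7z")
```

```text
[0.58387467 0.02333671]
0.17 [ 0.47 -0.29  0.24]
0.166 [ 0.34 -0.24  0.52]
0.163 [ 0.07 -0.57  0.5 ]
0.161 [ 0.21 -0.35  0.48]
39.8583
```

View pics/s7z.png

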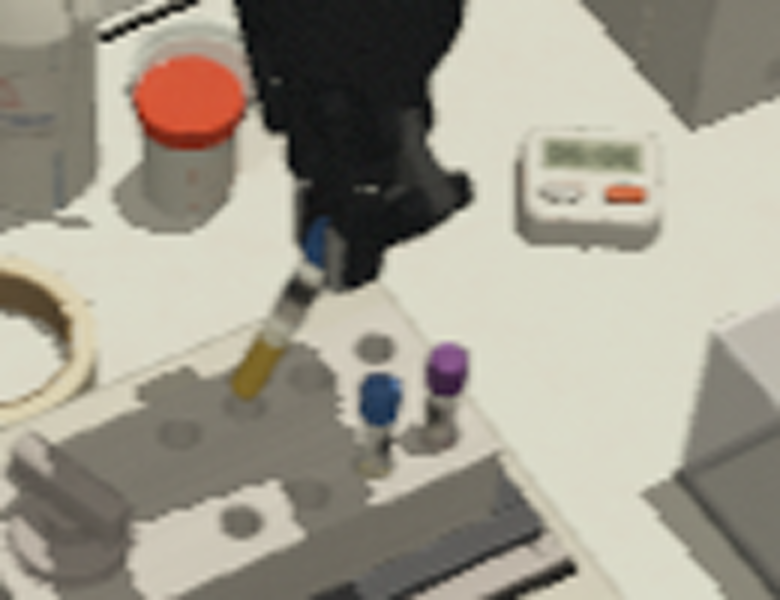

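Run:
```python
from h import *
from cell import env, monitor
w=well(24,-22); y0=-.0128; z=.161
b=ft(4)
while z>.147:
    z-=.0015
    env.move_l(np.array([w[0],y0,z]),None,.04); f=ft(3)-b; print(round(z,4),f[:3].round(2))
    if np.linalg.norm(f[:3])>2.5 : break
s=cap("side","s8"); print(monitor.sense()["time"])
crop(s,290,160,130,100,6,"s8z")
```

```text
0.1595 [ 0.23  0.18 -0.21]
0.158 [-0.17  0.02 -0.03]
0.1565 [-0.26  0.39 -0.37]
0.155 [-0.65  0.51  0.35]
0.1535 [-0.16  0.4  -0.05]
0.152 [-0.31  0.11 -0.18]
0.1505 [0.18 0.44 0.11]
0.149 [-0.26  0.23  0.02]
0.1475 [-0.46  0.17  0.02]
0.146 [-0.47 -0.5   1.62]
42.975
```

View pics/s8z.png

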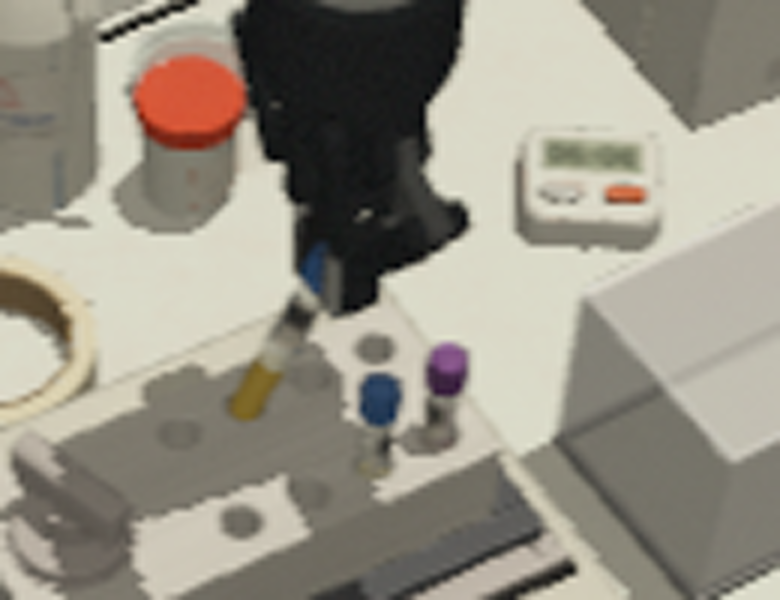

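Run:
```python
from h import *
for n,pts in (("s7",[(248,392),(300,290)]),("s8",[(244,412),(297,318)])):
  s=load(n)
  for u,v in pts:
    o,d=ray(s,(u/6+290-.4,v/6+160-.4)); k=(.584-o[0])/d[0]; print(n,(o+k*d).round(4),(plane(s,(u/6+290-.4,v/6+160-.4),.1)).round(4))
s=load("s8"); print(proj(s,[*[.5839,.0233],.1]), (np.array([245,405])/6+[290,160]))
```

```text
s7 [0.584  0.0221 0.1043] [0.5868 0.0203 0.1   ]
s7 [0.584  0.0008 0.1521] [ 0.6207 -0.0243  0.1   ]
s8 [0.584  0.0236 0.0927] [0.5792 0.0267 0.1   ]
s8 [0.584  0.0014 0.1362] [ 0.609  -0.0157  0.1   ]
[330.47839425 226.30354295] [330.83333333 227.5       ]
```

Run:
```python
from h import *
from cell import env, monitor
w=well(24,-22); y0=-.0128
b=ft(4)
for k in np.linspace(0,1,13)[1:]:
    y=y0+k*(.0225-y0); z=.147+.007*np.sin(k*np.pi/2)
    env.move_l(np.array([w[0],y,z]),None,.04); f=ft(3)-b; print(round(y,4),round(z,4),f[:3].round(2),flush=True)
    if np.linalg.norm(f[:3])>10 : break
s=cap("side","s9"); print(monitor.sense()["time"],monitor.sense()["opening"])
crop(s,290,160,130,100,6,"s9z")
```

```text
-0.0099 0.1479 [ 0.32 -1.48 -1.63]
-0.0069 0.1488 [-0.   -1.64 -1.9 ]
-0.004 0.1497 [-0.2  -1.26 -1.52]
-0.001 0.1505 [ 0.36 -1.62 -2.11]
0.0019 0.1513 [ 0.31 -2.04 -1.85]
0.0048 0.1519 [-0.27 -1.53 -1.67]
0.0078 0.1526 [ 0.58 -1.76 -1.88]
0.0107 0.1531 [ 0.5  -1.56 -1.09]
0.0137 0.1535 [ 0.54 -1.31 -1.38]
0.0166 0.1538 [-0.17 -1.5  -1.88]
0.0196 0.1539 [ 1.18 -1.3  -1.46]
0.0225 0.154 [ 0.68 -1.18 -2.2 ]
46.6917 0.17952674855626102
```

View pics/s9z.png

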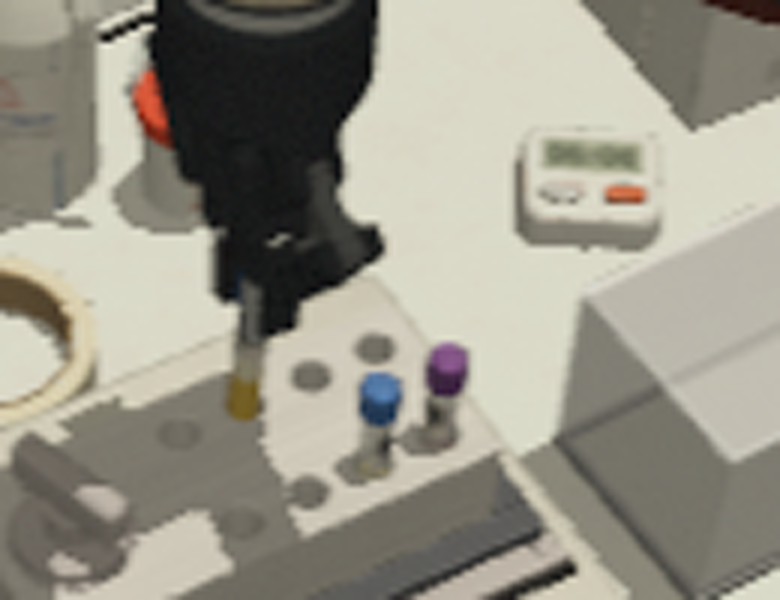

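```bash
cat >> h.py <<'E'
def lower(x,y,z0,z1,step=.003,lim=4,verb=True):
    from cell import env,monitor
    b=ft(3); z=z0
    while z>z1+1e-6:
        z=max(z1,z-step); env.move_l(np.array([x,y,z]),None,.06); f=ft(2)-b
        if verb: print(round(z,4),f[:3].round(1),flush=True)
        if f[2]>lim or np.linalg.norm(f[:2])>lim: break
    return z,f
E
python3 - <<'E'
from h import *
from cell import env, effector,monitor
w=well(24,-22)
z,f=lower(w[0],w[1],.154,.124)
s=cap("side","s10"); print(monitor.sense()["time"],monitor.sense()["opening"])
crop(s,290,160,130,100,6,"s10z")
E
```

```text
0.151 [ 0.7  0.4 -1.5]
0.148 [ 0.5 -0.3 -2.4]
0.145 [ 1.2 -0.9 -1.7]
0.142 [-0.3 -0.8 -1.9]
0.139 [ 0.9  0.1 -1.7]
0.136 [ 0.6  0.2 -1.7]
0.133 [ 1.  -0.7 -2. ]
0.13 [ 0.6 -0.2 -1. ]
0.127 [ 1.  -0.7 -2. ]
0.124 [-1.4 -0.2  4.9]
49.625 0.1791542405599257
```

View pics/s10z.png

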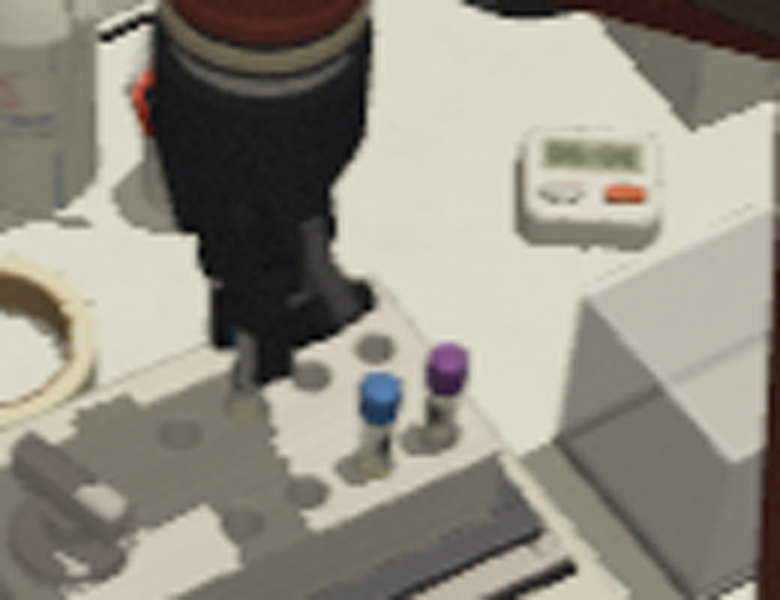

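```bash
python3 - <<'E'
from h import *
import re
src=open('h.py').read()
src=src.replace('effector.command_gripper(0.,25)','effector.command_gripper(0.,60)').replace('zg=.067','zg=.0645').replace('env.move_l(np.array([P[0],P[1],.20]),None,.2)\n','env.move_l(np.array([P[0],P[1],.175]),None,.12)\n')
open('h.py','w').write(src)
E
python3 - <<'E'
from h import *
from cell import env, effector,monitor
w=well(24,-22)
effector.command_gripper(.45,40)
env.move_l(np.array([*w,.2]),None,.2)
pick((.5198,.3062))
s=cap("side","s11"); t=cap("top","t11");print(monitor.sense()["time"])
crop(s,170,150,220,165,3.6,"s11z"); crop(t,210,180,190,100,4.2,"t11z")
E
```

```text
pick t 53.275 op 0.16886420612166692 [0.5205 0.3066 0.0656] [-1.14 -0.21  4.59]
lifted 0.16132730666382453 54.35
54.45
```

View pics/s11z.png

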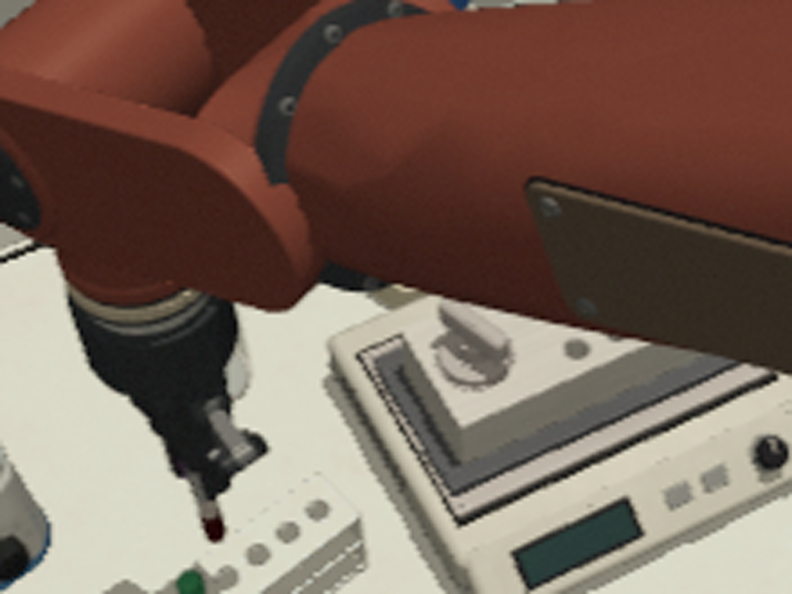

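View pics/t11.png

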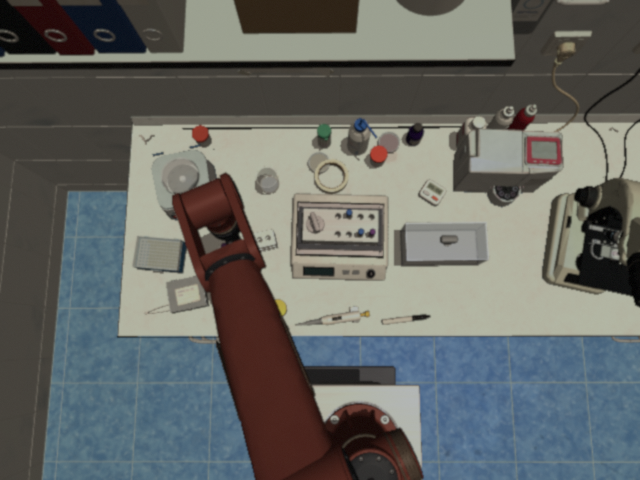

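Run:
```python
from h import *
s=load("s11")
f=lambda p:(np.array(proj(s,p))-[170,150]+.4)*3.6
print(f([.5205,.3066,.114]),f([.5205,.3066,.19]))
R=np.array([np.cos(.195),np.sin(.195)])
o,d=ray(s,(212/3.6+170-.4,533/3.6+150-.4))
# intersect with plane through tool normal = jaw dir
n=np.array([*R,0]);P=np.array([.5205,.3066,.12]);k=(n@(P-o))/(n@d);print((o+k*d).round(4))
crop(s,200,250,60,65,10,"s11y")
```

```text
[212.57046678 532.03645018] [192.4531896  460.72150604]
[0.5204 0.3071 0.1135]
```

View pics/s11y.png

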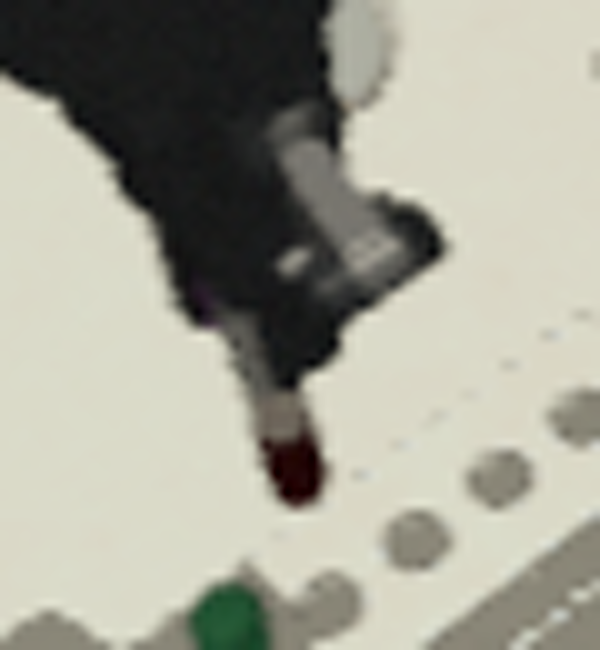

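```bash
cat >> h.py <<'E'
def carry(x,y,rate=.15):
    from cell import env,monitor
    p=monitor.sense()["tool_pos"]; w=well(x,y)
    env.move_l(np.array([p[0],p[1],.22]),None,.12)
    env.move_l(np.array([*w,.22]),rot(BY),rate)
    env.move_l(np.array([*w,.176]),None,.12)
    return w
E
python3 - <<'E'
from h import *
from cell import env, effector,monitor
w=carry(24,7)
s=cap("side","s12");print(monitor.sense()["time"],monitor.sense()["opening"],w)
crop(s,270,160,130,100,6,"s12z")
print((np.array(proj(s,[*w,.112]))-[270,160]+.4)*6)
E
```

```text
57.4333 0.1626735042535035 [0.58468657 0.05232534]
[299.57783061 409.36520495]
```

View pics/s12z.png

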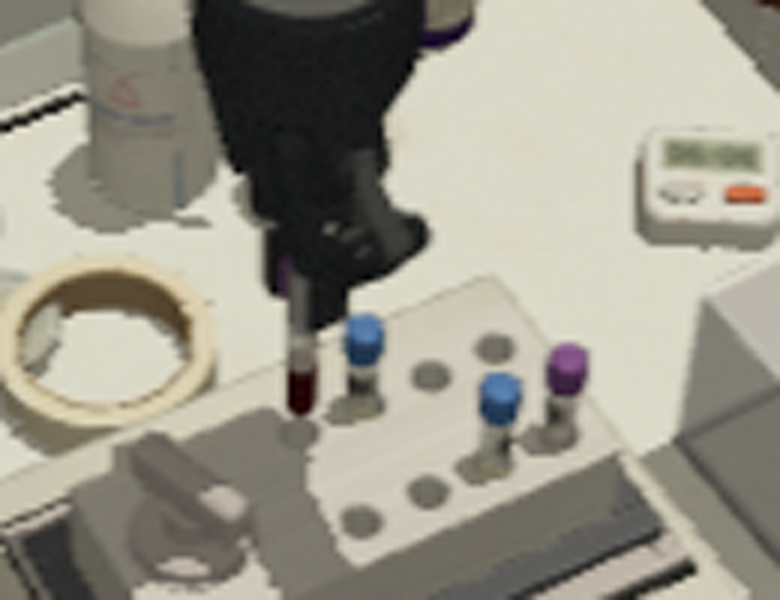

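```bash
cat >> h.py <<'E'
def place(x,y):
    from cell import env,effector,monitor
    w=well(x,y)
    env.move_l(np.array([*w,.166]),None,.1)
    z,f=lower(*w,.166,.121,step=.0045,lim=3.5)
    return z,f
E
python3 - <<'E'
from h import *
from cell import env, effector,monitor
z,f=place(24,7)
print(z,monitor.sense()["opening"],monitor.sense()["time"])
if z<.127:
    effector.command_gripper(.45,40)
    env.move_l(np.array([*well(24,7),.2]),None,.2)
    pick((.5151,.3285))
    w=carry(24,-51)
s=cap("side","s13");print(monitor.sense()["time"],monitor.sense()["opening"])
crop(s,270,160,130,100,6,"s13z")
print((np.array(proj(s,[*w,.112]))-[270,160]+.4)*6)
E
```

```text
0.1615 [ 0.4 -0.2 -0.2]
0.157 [ 0.4  0.8 -0.3]
0.1525 [ 0.6 -0.4 -0.5]
0.148 [-0.  -0.  -0.3]
0.1435 [ 0.1  0.3 -0.4]
0.139 [-0.2 -0.5  0. ]
0.1345 [ 0.2  0.5 -0.6]
0.13 [ 0.4 -0.1 -0.4]
0.1255 [-0.1  0.2  0.1]
0.121 [-0.7  0.2  7.6]
0.121 0.1663584552685557 60.5667
pick t 64.2167 op 0.1703922429159138 [0.5157 0.3289 0.0656] [-1.21  0.83  4.85]
lifted 0.16680006006013176 65.2917
68.8083 0.16336116888874144
[431.45826249 352.78337978]
```

View pics/s13z.png

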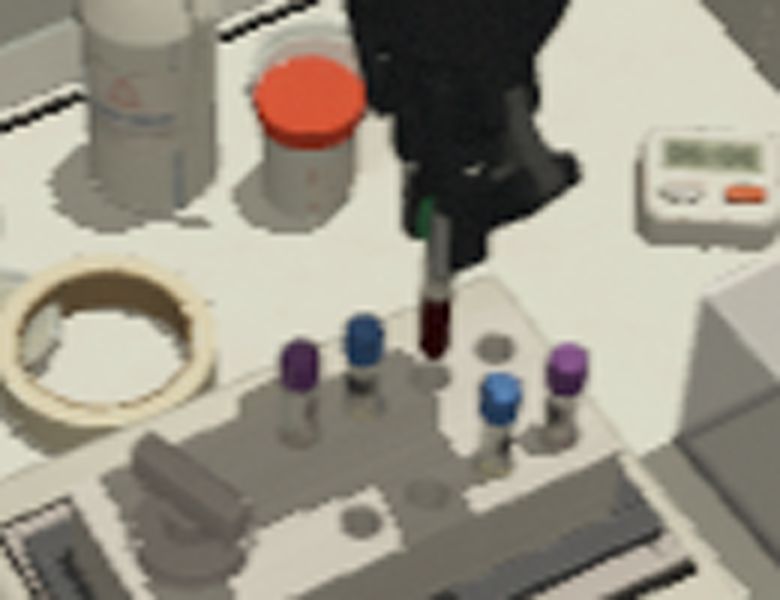

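```bash
sed -i 's/\.166,\.121,step/.166,.1228,step/' h.py
python3 - <<'E'
from h import *
from cell import env, effector,monitor
z,f=place(24,-51)
print(z,monitor.sense()["opening"],monitor.sense()["time"])
if z<.127:
    effector.command_gripper(.45,40)
    env.move_l(np.array([*well(24,-51),.2]),None,.2)
    pick((.5104,.3504))
    w=carry(24,-80)
s=cap("side","s14");print(monitor.sense()["time"],monitor.sense()["opening"])
crop(s,270,160,130,100,6,"s14z")
print((np.array(proj(s,[*w,.112]))-[270,160]+.4)*6)
E
```

```text
0.1615 [-0.9  0.  -0.2]
0.157 [-0.1 -0.3 -0.8]
0.1525 [-0.2  0.1 -0.5]
0.148 [-1.2  0.1 -0.6]
0.1435 [ 0.1 -0.1 -1. ]
0.139 [-0.4  0.2 -1. ]
0.1345 [-0.3  0.2 -1. ]
0.13 [-0.5  0.6 -1.4]
0.1255 [-0.7 -0.4 -0.6]
0.1228 [ 0.4 -0.1  2.1]
0.1228 0.16731239205674228 71.9417
pick t 75.8333 op 0.16327041532699305 [0.511  0.3508 0.0656] [-0.49 -0.12  4.23]
lifted 0.1680169028082719 76.9083
80.7583 0.1618037529153357
[495.98142815 325.10043678]
```

View pics/s14z.png

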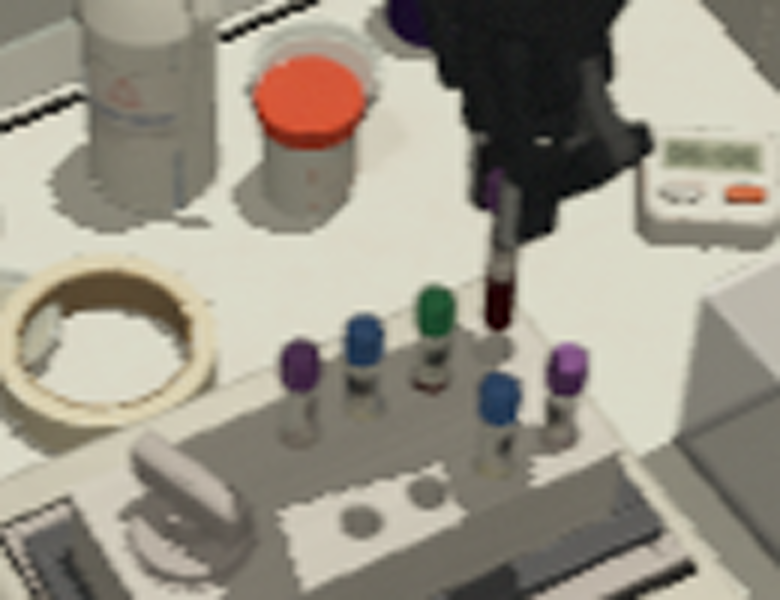

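Run:
```python
from h import *
from cell import env, effector,monitor
z,f=place(24,-80)
print(z,monitor.sense()["opening"],monitor.sense()["time"])
if z<.127:
    effector.command_gripper(.45,40)
    w=well(24,-80)
    env.move_l(np.array([*w,.25]),None,.2)
    env.goto(np.array([.40,.30,.33]),rot(0))
s=cap("side","s15");t=cap("top","t15");print(monitor.sense()["time"],monitor.sense()["opening"])
```

```text
0.1615 [-0.5  0.5  0.1]
0.157 [-0.7  0.5 -0.3]
0.1525 [-0.7  0.1 -0.1]
0.148 [ 0.5 -0.1 -0.2]
0.1435 [-0.6 -0.3  0.5]
0.139 [-0.3 -0.4  0.1]
0.1345 [-0.2  0.1  0.6]
0.13 [-0.8  0.5  0. ]
0.1255 [-0.5  0.6  0.5]
0.1228 [-0.   0.4  2.7]
0.1228 0.16463625769493956 83.8917
86.5833 0.4479183535110438
```

View pics/s15.png

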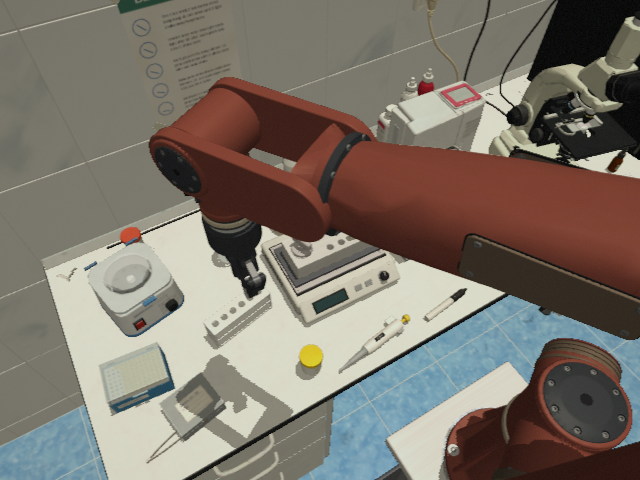

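View pics/t15.png

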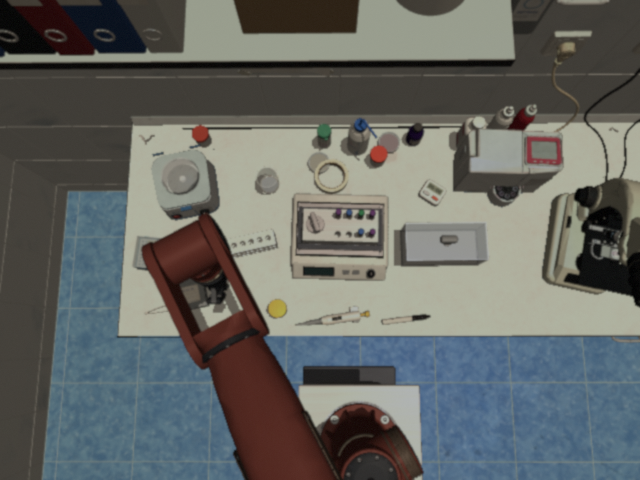

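Run:
```python
from h import *
from cell import env, effector,monitor
env.goto(np.array([.13,-.43,.40]),rot(-1.2))
s=cap("side","s16");t=cap("top","t16");print(monitor.sense()["time"],monitor.sense()["opening"])
crop(s,260,190,230,140,3.4,"s16z");crop(t,285,185,210,100,3.8,"t16z")
```

```text
89.4417 0.45254179645833614
```

View pics/s16z.png

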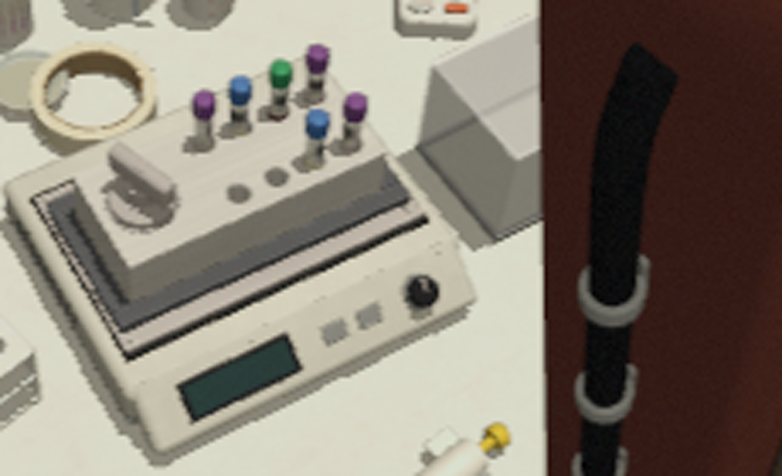

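View pics/t16z.png

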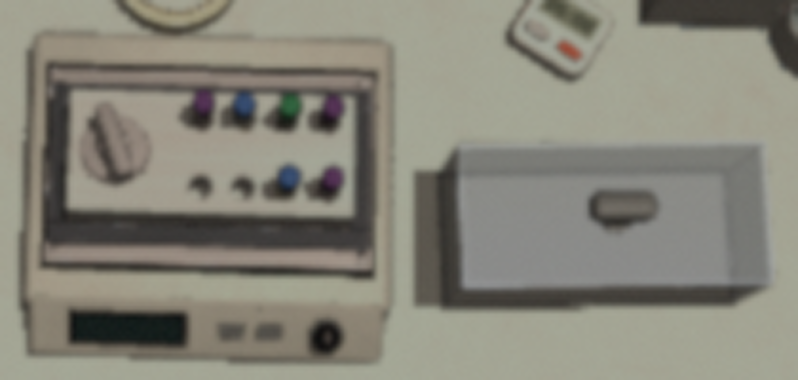

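Run:
```python
from h import *
s=load("s16");t=load("t16")
S=lambda u,v:(u/3.4+260-.4,v/3.4+190-.4)
T=lambda u,v:(u/3.8+285-.4,v/3.8+185-.4)
print(plane(t,T(626,207),.122))
a,b=S(433,70),T(458,145);c,d=S(517,158),T(462,290)
print(tri(s,a,t,b),tri(s,c,t,d))
print(plane(s,a,.1),plane(t,b,.1),plane(s,c,.1),plane(t,d,.1)); 
print(plane(t,T(762,145),.1),plane(t,T(770,285),.1))
print("base near-left",plane(s,S(497,243),0),plane(t,T(445,305),0))
def caps(c,x0,y0,x1,y1):
    f=cv2.resize(c["frame"][y0:y1,x0:x1],None,fx=6,fy=6,interpolation=cv2.INTER_CUBIC)
    h=cv2.cvtColor(f,cv2.COLOR_RGB2HSV); m=((h[...,1]>95)&(h[...,2]>30)).astype(np.uint8)
    n,l,st,ce=cv2.connectedComponentsWithStats(m)
    return sorted([((x+w/2)/6-.5+x0,(y+hh/2)/6-.5+y0) for x,y,w,hh,A in st[1:] if A>250])
A=caps(s,310,195,372,235);B=caps(t,330,205,380,240); print(len(A),len(B))
for q in A: print("side",plane(s,q,.138)[:2].round(4))
for q in B: print("top",plane(t,q,.138)[:2].round(4))
```

```text
[ 0.51892927 -0.23078114  0.122     ]
(array([ 0.56929359, -0.12645075,  0.08408225]), np.float64(0.00237558079420732)) (array([ 0.46675435, -0.1228343 ,  0.09936296]), np.float64(0.0006630504111145684))
[ 0.5582933  -0.11787721  0.1       ] [ 0.56661252 -0.12323907  0.1       ] [ 0.46666832 -0.12224258  0.1       ] [ 0.46640826 -0.12295461  0.1       ]
[ 0.56601055 -0.33059071  0.1       ] [ 0.46934737 -0.33041406  0.1       ]
base near-left [ 0.46522767 -0.12287869  0.        ] [ 0.47038653 -0.12544927  0.        ]
6 6
side [0.5846 0.0527]
side [0.5831 0.0252]
side [ 0.5819 -0.0056]
side [ 0.581  -0.0333]
side [ 0.5341 -0.0036]
side [ 0.5324 -0.0324]
top [0.5877 0.0518]
top [0.5861 0.0248]
top [ 0.5355 -0.0045]
top [ 0.5847 -0.0061]
top [ 0.5345 -0.0328]
top [ 0.583  -0.0343]
```

Run:
```python
from h import *
t=load("t16"); crop(t,395,215,100,55,8,"t16k")
```

```text
(no output)
```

View pics/t16k.png

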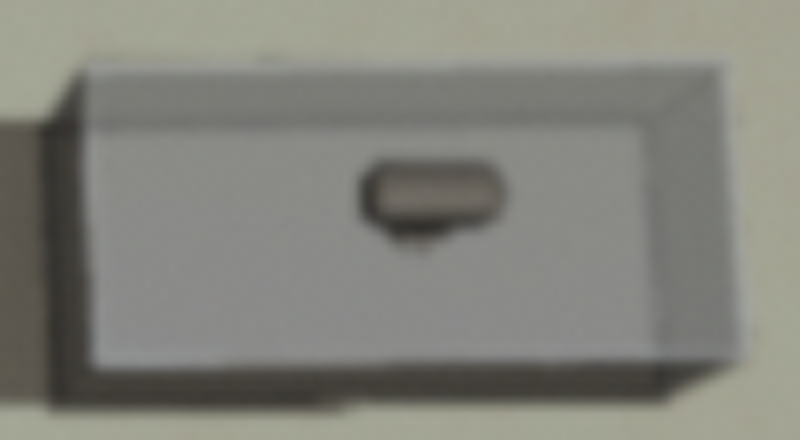

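Run:
```python
from h import *
t=load("t16")
print(plane(t,(448.6,238.6),.122),plane(t,(395+411/8-.44,215+215/8-.44),.1))
```

```text
[ 0.52015928 -0.2289685   0.122     ] [ 0.51695931 -0.22691474  0.1       ]
```

Run:
```python
from h import *
from cell import env, effector,monitor
a=.0125; P=(.519,-.228)
env.goto(np.array([*P,.25]),rot(a))
effector.command_gripper(1.0,40)
env.move_l(np.array([*P,.16]),None,.15)
s=cap("side","s17"); crop(s,330,130,160,120,5,"s17z"); print(monitor.sense()["time"])
```

```text
92.4583
```

View pics/s17z.png

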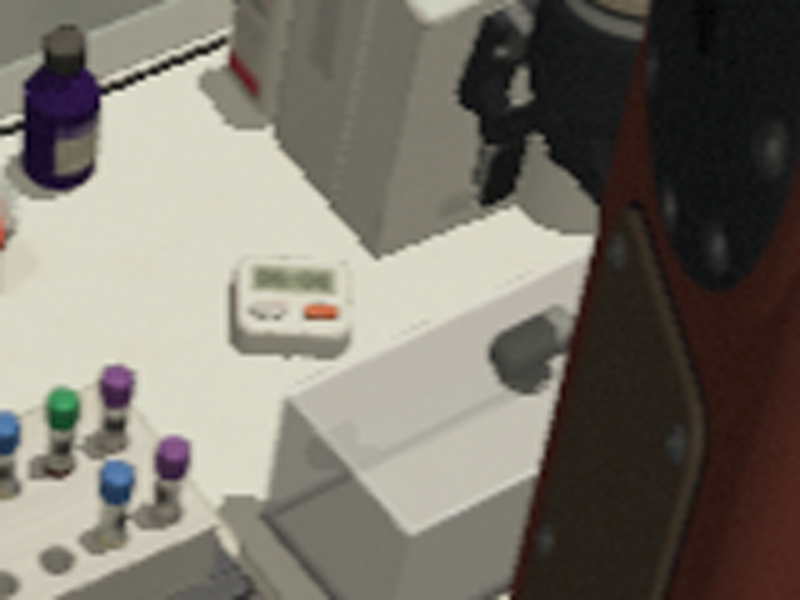

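Run:
```python
from h import *
s=load("s17");t=load("t16")
p=(532/5+330-.4,343/5+130-.4)
print(plane(s,p,.122),tri(s,p,t,(448.6,238.6)))
from cell import env, effector,monitor
P=(.519,-.228)
env.move_l(np.array([*P,.107]),None,.12)
b=ft(3); effector.command_gripper(0,50); f=ft(3)-b
st=monitor.sense(); print(st["opening"],st["tool_pos"],f.round(2),st["time"])
env.move_l(np.array([*P,.13]),None,.08); print(ft(3)-b)
s=cap("side","s18"); crop(s,330,130,160,120,5,"s18z"); t=cap("top","t18");crop(t,395,215,100,55,8,"t18z")
```

```text
[ 0.51658945 -0.22639776  0.122     ] (array([ 0.52101643, -0.23087434,  0.11534933]), np.float64(0.001097960693085162))
0.22507832527907043 [ 0.51886731 -0.22807141  0.10720622] [-1.82 -0.37  2.06  0.01  0.21  0.03] 93.7583
[-0.33195185 -0.37412907 -2.14079748  0.04451329 -0.00733705  0.04554541]
```

View pics/s18z.png

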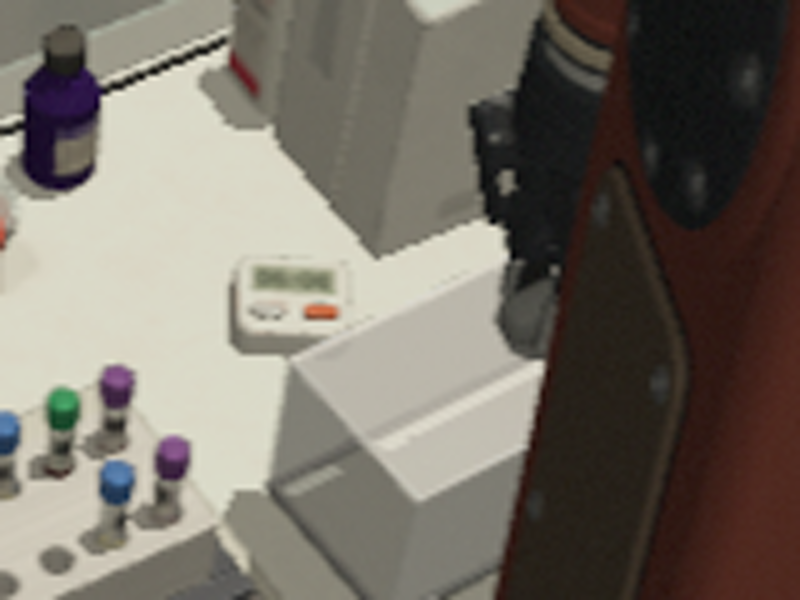

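Run:
```python
from h import *
from cell import env, effector,monitor
env.move_l(np.array([.519,-.228,.30]),None,.12)
env.move_l(np.array([.5605,.0450,.30]),rot(BY),.15)
env.move_l(np.array([.5605,.0450,.235]),None,.1)
st=monitor.sense(); print(st["opening"],st["tool_pos"],st["time"])
s=cap("side","s19"); crop(s,230,140,200,150,4,"s19z"); t=cap("top","t19")
```

```text
0.22254039487718186 [0.56102822 0.04496348 0.23560896] 98.7083
```

View pics/s19z.png

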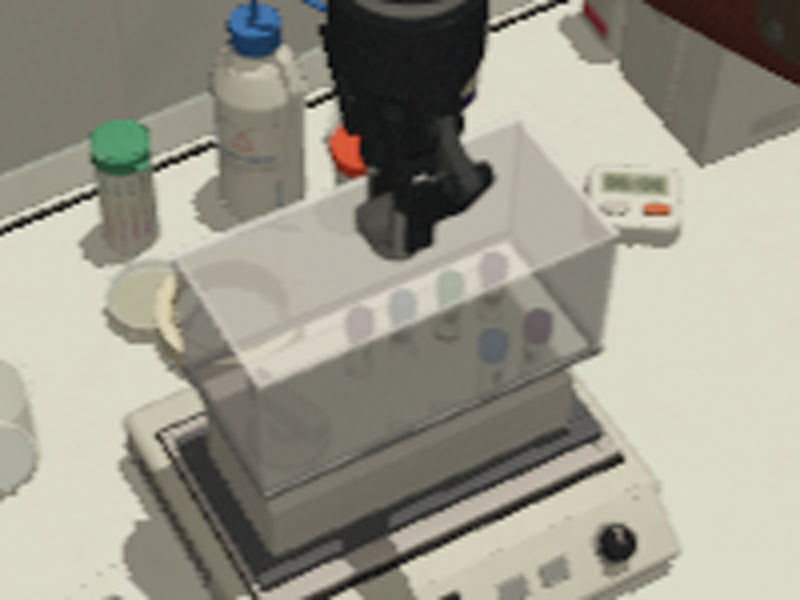

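Run:
```python
from h import *
s=load("s19"); z=.1284
S=lambda u,v:(u/4+230-.4,v/4+140-.4)
a=plane(s,S(268,494),z);b=plane(s,S(602,349),z)
print(a,b,"yaw",np.arctan2(-(a-b)[0],(a-b)[1]),"len",np.linalg.norm(a-b),"mid",(a+b)/2)
c=plane(s,S(258,389),z+.1);d=plane(s,S(617,235),z+.1);e=plane(s,S(518,123),z+.1);f=plane(s,S(178,263),z+.1)
print(c,d,e,f,"ctr",(c+d+e+f)/4,"yaw",np.arctan2(-(c-d)[0],(c-d)[1]),np.arctan2(-(f-e)[0],(f-e)[1]))
```

```text
[0.51609066 0.14914097 0.1284    ] [ 0.50795919 -0.05985414  0.1284    ] yaw -0.03888782417271555 len 0.20915323334117034 mid [0.51202493 0.04464341 0.1284    ]
[0.51202713 0.15343717 0.2284    ] [ 0.50641752 -0.05537572  0.2284    ] [ 0.59987704 -0.05519864  0.2284    ] [0.60355195 0.15009225 0.2284    ] ctr [0.55546841 0.04823876 0.2284    ] yaw -0.026857804547627224 -0.017899106677967968
```

Run:
```python
from h import *
from cell import env, effector,monitor
x,y=.5605,.0450
z,f=lower(x,y,.235,.172,step=.007,lim=3)
if z<.1725: z,f=lower(x,y,.172,.163,step=.0015,lim=3)
st=monitor.sense(); print(st["opening"],st["tool_pos"],st["time"])
s=cap("side","s20"); crop(s,230,140,200,150,4,"s20z"); t=cap("top","t20")
```

```text
0.228 [-0.2 -0.6 -0.1]
0.221 [-0.7  0.1 -0.3]
0.214 [-0.2  0.  -0.3]
0.207 [-0.1  0.2 -0.3]
0.2 [ 0.1 -0.2 -0.2]
0.193 [-0.1  0.6  0.2]
0.186 [-0.2  0.5  0.2]
0.179 [-1.  -0.1 -0.1]
0.172 [-0.8  0.5  0.2]
0.1705 [ 0.1 -1.   0.3]
0.169 [ 0.  -0.9  0.2]
0.1675 [-0.2 -0.4  0.4]
0.166 [-3.2 -0.5  7.3]
0.22248608288153918 [0.56073355 0.04499368 0.16721047] 102.7417
```

View pics/s20z.png

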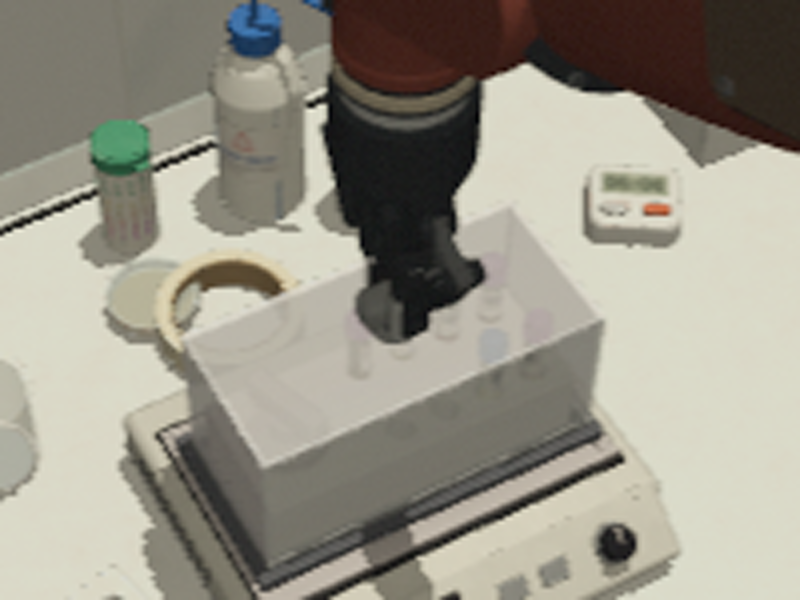

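Run:
```python
from h import *
from cell import env, effector,monitor
env.move_l(np.array([.5605,.045,.1672]),None,.02)
effector.command_gripper(1.0)
env.move_l(np.array([.5605,.045,.28]),None,.12)
env.goto(np.array([.13,-.43,.40]),rot(-1.2))
s=cap("side","s21"); crop(s,240,170,170,150,4.5,"s21z"); t=cap("top","t21"); crop(t,285,185,110,100,7,"t21z")
print(monitor.sense()["time"],ft(3).round(2))
```

```text
107.2667 [-0.27  0.15  0.4  -0.    0.04  0.02]
```

View pics/s21z.png

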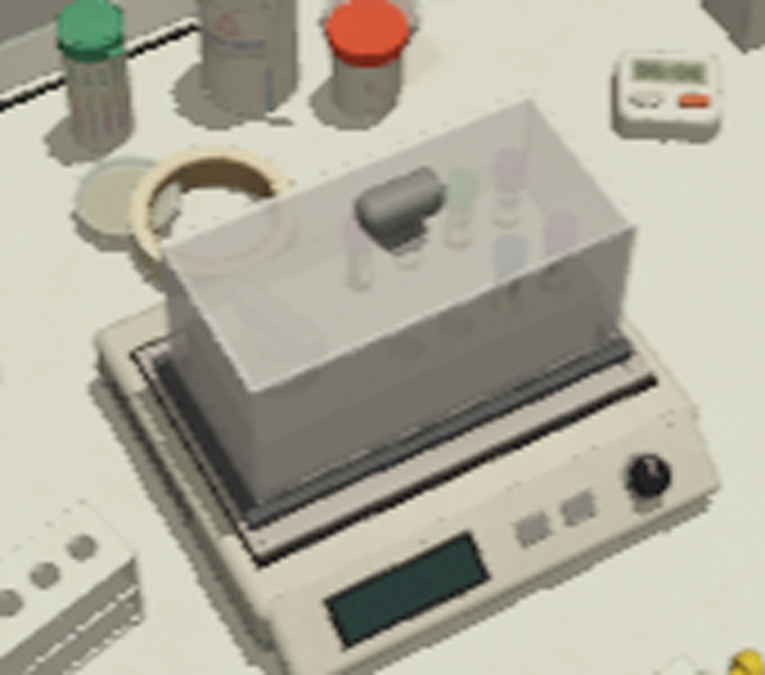

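View pics/t21z.png

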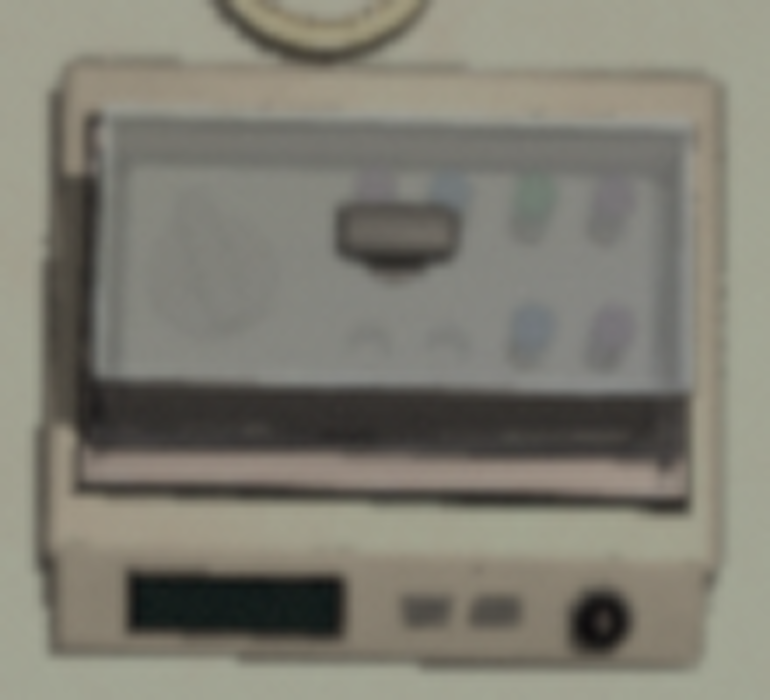

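View pics/t21.png

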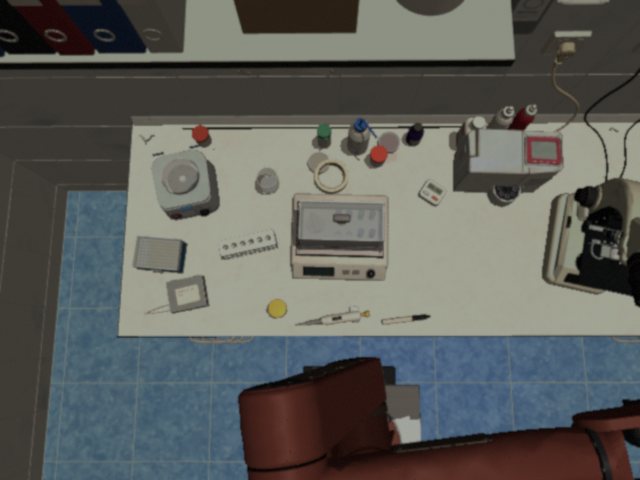

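Run:
```python
from cell import job, monitor
job.close_job(); print(monitor.sense()["time"])
```

```text
the job is handed in; nothing more can be done
the job is handed in; nothing more can be done
```

The job is handed in, about 107 s into the 210 s allowed. No verdict came back; what I report here comes from my own images and force readings.

- **Cover off:** I lifted it by its knob and stood it on the worktop right of the shaker. It was knocked a few centimetres aside while I was loading tubes, so I measured it again before lifting it.
- **Hold-down knob:** I turned it clockwise about 3.35 rad in one grasp. The moment began to rise at about 2.5 rad. I stopped 0.83 rad past that by the commanded angle, and about 0.76 rad by the moment reading (0.39 N m at roughly 0.48 N m per rad). I could not read the 20–65 N contact force itself. After release, the bar's angle in the pictures matched the angle where I stopped.
- **Tubes:** All four spares stand in the x = +24 mm row. Each stopped on the well floor at the expected height. The two loaded tubes stayed in their wells. The first spare swung about 0.4 rad in the grip while being carried, so I straightened it against a well's rim before seating it. The other three went in upright.
- **Cover back:** It met the frame at a rim height of 60 mm. The last pictures show it level and in line with the block to within a couple of millimetres. The arm was clear, and the timer, beaker and cup were where they started.
- **Disagreements:** The two camera views differed by 1–3 mm on several points. The knob axis felt by the arm was about 2 mm from the camera estimate. Neither caused trouble in the insertions, where side forces stayed near zero.

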